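# Load the sealing pot with bamboo blanks and clamp its cover

### The arm

A 6-joint arm with a two-finger parallel gripper is mounted at the origin on the work surface. World frame = base frame: x ahead of the robot, y to its left, z up, the work surface at z = 0. Lengths are in m, angles in rad, forces in N, time in s.
With the tool pointing down it reaches from about 0.425 to 0.95 m from the base axis. Payload 3.5 kg.
Tool frame: the origin (TCP) lies at the very end of the fingers, on their centre line; the grasp point (between the pads) lies r.grasp_offset behind it (r.grasp_offset is the distance from the TCP to the grasp point, in m); x points along the fingers, y is the direction in which the jaws open and shut, and the axes are right-handed (so a half turn about x gives the same grasp; the last joint's range is limited). The gripper opens to 85 mm and grips with 20 to 120 N. Pads are 22 mm wide; open, the fingers measure 114 mm over their backs; the gripper's body (76 mm by 85 mm) begins 54 mm behind the grasp point. The pads swing forward as they close: fully open they stand 13 mm farther back than shut.
Start: joints at [0.982, 0.286, 1.577, -0, 1.279, -0.15], TCP at [0.287, 0.611, 0.231] pointing down, gripper open.
Joint ranges: [-2.77, 2.77], [-0.9, 2.22], [0.21, 2.48], [-1.53, 4.67], [0.24, 2.81], [-2.84, 2.84]. Speed limits (rad/s): [2.79, 2.79, 3.14, 3.14, 3.14, 3.14].

### API

Orientations are given as [roll, pitch, yaw] about the fixed x, y, z axes, in that order (R = Rz(yaw) Ry(pitch) Rx(roll)).
In Python, from cell import readout, viewer, r gives the robot as it stands.
- The arm moves only by the tool jog_arm, never from a script. Its argument "moves" is a list of rows, each a list of 4 numbers: the shift along the tool's x, y, z in mm, then the turn about the tool's x in rad. A call has 1 to 5 rows; each row shifts and turns the commanded pose from where the row before left it, along the tool's axes as they then stand; what a row does not reach is not made up. A row lasts 1/10 s, in which the tool goes at most 50 mm and 8.59 degrees, less where a joint would pass 70% of its speed; a pose out of reach is approached as far as the arm can. A call is refused whole if a number of a shift passes 50 or a number of a turn 0.15, either way. A call with a gripper value outside its range is refused whole. "gripper" is the closure, from 0 (fully open) to 1 (shut), set as the call begins (left out, the last holds). The fingers move at their own pace and stop on an object; "newtons" is the grip in N (left out, the last holds). Time passes only in rows, so rows that do not move let the fingers close. It gives the time, the measured TCP pose, the force and the opening at its end, in the units of the state.
- readout.sense(): the state, without advancing time (a new reading comes with each control period).
- viewer.read_camera(name): name is "side" or "top" or "wrist"; returns the picture (384x512x3 uint8, blue, green, red); there is no depth.
- viewer.camera_params(name): a dict with "fx", "fy", "cx", "cy" (pixels), "extrinsics" (4x4, takes a point from world to camera coordinates). Camera axes: x right, y down, z forward; pixel columns grow to the right and rows downward; lengths in m; the calibration is good to about 2 mm. A picture is of the moment at which its call begins: read the wrist's pose just before it. camera_params takes no time and is no camera call; for the wrist camera it gives the pose at the moment of the call.
- r.finish_job(): hands the job in, once; it reports no verdict.
The state is a dict: "time": time; "q": joint angles; "qd": joint speeds; "tau": joint torques, N m; "eef_pos": TCP position; "eef_rot": TCP orientation; "contact_force": force on the tool from outside, world axes, zero at the start; "moment": the same for the moment, N m; "opening": opening from 0.0 (shut) to 1.0 (fully open).
Only numpy, scipy, OpenCV 4.12 (cv2) and the standard library are available. Lean on these libraries where they do the work, as an engineer would, in place of code of your own. Each camera call takes 0.05 s, during which the arm holds its last target.

### The job

Lift the cover off the steel pot and lay it flat, handle up, on the middle of the cork pad; put all the pale bamboo blanks into the pot, each resting on its floor, then set the cover back so that it sits fully seated and level on the rim. Finally turn the yellow ratchet knob clockwise, regripping as needed, until the red clamp bar has swung over the cover to its stop and the knob slips by at least four clicks. Leave the oil jar, the dark tumbler and the mallet where they are.

Things in the scene. Friction and masses are not known exactly. Their poses are not given: they have to be found in the camera images.
- blank1_mid (a point): Pale, straw-coloured bamboo blank, an upright closed cylinder of 46 mm diameter and 66 mm height, about 0.11 kg, standing on the bench at the start; a knock may tip it over, and lying in the pot is fine too. This point is its centre (33 mm above its underside); z runs along its axis, up. Two to four blanks are present; an absent one reads None.
- blank2_mid (a point): Pale, straw-coloured bamboo blank, an upright closed cylinder of 46 mm diameter and 66 mm height, about 0.11 kg, standing on the bench at the start; a knock may tip it over, and lying in the pot is fine too. This point is its centre (33 mm above its underside); z runs along its axis, up. Two to four blanks are present; an absent one reads None.
- blank3_mid (a point): Pale, straw-coloured bamboo blank, an upright closed cylinder of 46 mm diameter and 66 mm height, about 0.11 kg, standing on the bench at the start; a knock may tip it over, and lying in the pot is fine too. This point is its centre (33 mm above its underside); z runs along its axis, up. Two to four blanks are present; an absent one reads None.
- blank4_mid (a point): Pale, straw-coloured bamboo blank, an upright closed cylinder of 46 mm diameter and 66 mm height, about 0.11 kg, standing on the bench at the start; a knock may tip it over, and lying in the pot is fine too. This point is its centre (33 mm above its underside); z runs along its axis, up. Two to four blanks are present; an absent one reads None.
- pot_rim (a point): Centre of the mouth of the open steel pot, at the height of the rim (103 mm above the bench). The pot is round: 210 mm outside, 200 mm inside diameter, with a flat floor 88 mm below the rim. It is fixed on a grey base plate 300 x 220 mm, 10 mm thick, which is bolted down. x of this frame points from the pot axis to the clamp post (145 mm away), z up.
- pot_floor (a point): Centre of the pot's inner floor, 88 mm below pot_rim, z up.
- cover_rim (a point): The loose cover (about 0.5 kg): an aluminium disc of 220 mm diameter and 8 mm thickness with a round, tapered locating step under it (192 mm diameter, 6 mm deep, 180 mm at the bottom) that drops loosely into the pot's mouth (200 mm). This point is the centre of the disc's underside, where it bears on the pot's rim: it lies on pot_rim when the cover is seated. z up. At the start the cover sits on the pot, unclamped.
- cover_handle (a point): Centre of the black handle on top of the cover, 26 mm above cover_rim, on the cover's axis: an upright bar 18 mm thick (along this frame's x), 70 mm long (along y) and 36 mm high (from 8 mm to 44 mm above cover_rim).
- pad_top (a point): Centre of the top face of the round cork pad, 250 mm diameter and 5 mm thick, fixed on the bench to the robot's left. When the cover lies on it, resting on its step, cover_rim is 6 mm above this point.
- knob_grip (a point): Point to grip on the yellow ratchet knob, on its upright axis, 155 mm above the bench. The knob is a round, ribbed cylinder, 48 mm diameter and 42 mm high (130 to 172 mm above the bench), any grasp yaw will do. Under it sits the red clamp bar, 22 mm wide, its tip 75 mm from the knob's axis, at 112 to 123 mm above the bench.
- clamp (a joint): Angle of the red clamp bar and its spindle, rad. It grows as the knob is turned clockwise seen from above; 0 to 0.5 at the start, when the bar points away from the pot; at 2.0 the bar points straight at the pot's axis, lies 1.5 mm above a seated cover, and meets its hard stop. It turns with the knob (0.05 N m friction) and stays where it is left. An unseated cover blocks the bar.
- ratchet (a joint): Angle by which the knob has slipped past its spindle in the tightening direction, rad, 0 at the start. The clutch holds up to 0.3 N m, then slips smoothly, one click for every 0.16 rad. Turned back, the knob takes the bar back with it.
- oil_mid (a point): Bystander: amber jar of sealing oil with a white cap, 52 mm diameter, 105 mm high, standing among the blanks; this point is on its axis 50 mm above its underside.
- tumbler_mid (a point): Bystander: finished dark brown bamboo tumbler with orange bands, 70 mm diameter, 130 mm high; this point is its centre.
- mallet: Bystander: wooden mallet, 240 mm long, lying on the bench; origin under its middle, handle along -x.

How it is judged:
On the way, in this order (a step that is already met when the one before it is completed fails the run):
1. the cover lies flat on the cork pad (horizontal distance between cover_rim and pad_top below 0.05 m and z of cover_rim in the frame of pad_top between 0.003 and 0.01 m and angle between cover_rim's own z axis and vertical below 0.05 rad), for 0.2 s.
2. every blank that is present rests in the pot while the cover is off (horizontal distance between each of blank1_mid, blank2_mid, blank3_mid, blank4_mid and pot_rim below 0.085 m and z of blank1_mid in the frame of pot_floor between 0.015 and 0.045 m and z of blank2_mid in the frame of pot_floor between 0.015 and 0.045 m and z of blank3_mid in the frame of pot_floor between 0.015 and 0.045 m and z of blank4_mid in the frame of pot_floor between 0.015 and 0.045 m and horizontal distance between cover_rim and pot_rim above 0.05 m), for 0.2 s.
3. the cover is seated level on the rim (horizontal distance between cover_rim and pot_rim below 0.008 m and z of cover_rim in the frame of pot_rim between -0.003 and 0.003 m and angle between cover_rim's own z axis and vertical below 0.03 rad), for 0.3 s.
4. the clamp bar is at its stop over the cover (all of step 3 and value of joint clamp above 1.92 rad), for 0.1 s.
5. the knob has slipped by at least three clicks (all of step 4 and value of joint ratchet above 0.5 rad), for 0.2 s.
At the end, for the whole second after the job is handed in: Every blank present rests in the pot (centre within 85 mm of the axis, 15 to 45 mm above the floor); the cover is seated (centred to 8 mm, at rim height to 3 mm, level to 0.03 rad); clamp is above 1.92 rad; ratchet is above 0.5 rad (all of step 5 and horizontal distance between each of blank1_mid, blank2_mid, blank3_mid, blank4_mid and pot_rim below 0.085 m and z of blank1_mid in the frame of pot_floor between 0.015 and 0.045 m and z of blank2_mid in the frame of pot_floor between 0.015 and 0.045 m and z of blank3_mid in the frame of pot_floor between 0.015 and 0.045 m and z of blank4_mid in the frame of pot_floor between 0.015 and 0.045 m); the robot touches nothing.
It fails at once if the oil jar is moved by more than 30 mm (distance of oil_mid from where it was at the start of the episode above 0.03 m).
It fails at once if the tumbler is moved by more than 30 mm (distance of tumbler_mid from where it was at the start of the episode above 0.03 m).
It fails at once if the mallet is moved by more than 30 mm (distance of mallet from where it was at the start of the episode above 0.03 m).
Of blank1, blank2, blank3, blank4 only 2 to 4 are there at a start; the rules pass over those that are not, and their reading is None.
At some moment in a run one of blank1, blank2, blank3, blank4 may be knocked a few centimetres aside while the robot is not near it.
It also fails if it takes over 210 s, if anything falls off the work surface, if the arm or the gripper's body presses on something with over 40 N, if the wrist force passes 120 N, or if a joint passes its speed limit or range.

## Working session

There is one attempt and no reset: what is moved stays moved. The work goes in short steps, Python scripts to look and compute and a tool call to move; the robot and the scene stay as the last step left them, time stands still between calls to the robot, and variables do not carry over. Pictures are saved under pics/ and viewed, and the job is handed in when it is done.

Besides the shell and the picture viewer there is one more tool, called as name(argument=value, ...), one argument or row to a line, values as JSON. jog_arm: Moves the arm, as the interface text tells. Its arguments: {"type":"object","properties":{"moves":{"type":"array","items":{"type":"array","items":{"type":"number"}}},"gripper":{"type":"number"},"newtons":{"type":"number"}},"required":["moves"]}

```bash
ls -la; mkdir -p pics
cat > h.py <<'E'
import numpy as np, cv2
from cell import readout, viewer, r
def snap(name,fn):
    P=viewer.camera_params(name); im=np.array(viewer.read_camera(name)); cv2.imwrite('pics/'+fn,im); return im,P
def ray(P,u,v):
    E=np.array(P['extrinsics']); R=E[:3,:3]; t=E[:3,3]
    d=np.array([(u-P['cx'])/P['fx'],(v-P['cy'])/P['fy'],1.0]); return -R.T@t, R.T@d
def onz(P,u,v,z):
    c,d=ray(P,u,v); return c+d*(z-c[2])/d[2]
def proj(P,X):
    E=np.array(P['extrinsics']); p=E[:3,:3]@np.array(X)+E[:3,3]; return np.array([P['fx']*p[0]/p[2]+P['cx'],P['fy']*p[1]/p[2]+P['cy']])
E
python3 - <<'E'
from h import *
s=readout.sense(); print(s); print(r.grasp_offset)
for n in ('top','side','wrist'):
    im,P=snap(n,n+'0.png'); print(n,P['fx'],P['cx'],P['cy'],np.round(P['extrinsics'],3).tolist())
a=cv2.imread('pics/top0.png');
E
```

```text
total 12
drwxr-xr-x  3 agent agent 4096 Dec  6 02:43 .
drwxr-xr-x 23 root  root  4096 Dec  6 02:43 ..
drwxr-xr-x  2 agent agent 4096 Dec  6 02:43 pics
{'time': 0.0, 'q': array([ 9.82015692e-01,  2.87169856e-01,  1.57820314e+00,  2.26142746e-05,
        1.27857406e+00, -1.49962995e-01]), 'qd': array([ 3.06077326e-04,  6.61361441e-04, -3.66992961e-05,  1.13774860e-03,
       -1.48751823e-03,  1.45648696e-05]), 'tau': array([-1.23081241e-03, -4.05989778e+01, -2.92619133e+01, -2.06334080e-04,
        5.92337397e-03,  4.01050585e-06]), 'eef_pos': array([0.28636126, 0.61051644, 0.22993022]), 'eef_rot': array([-1.72995043,  1.56844182, -2.16877461]), 'contact_force': array([ 0.0284606 , -0.83487282,  0.17786234]), 'moment': array([ 0.00797343, -0.02797812, -0.00338812]), 'opening': 0.998401525653603}
0.0187
top 357.0340370899154 257.49010021595495 192.74801783293876 [[-0.023, -1.0, -0.016, 0.022], [-0.989, 0.026, -0.145, 0.556], [0.146, 0.012, -0.989, 1.024], [0.0, 0.0, 0.0, 1.0]]
side 439.09300496876205 255.95517682801628 182.02346825911386 [[0.743, -0.669, 0.001, -0.391], [-0.489, -0.545, -0.681, 0.319], [0.457, 0.505, -0.732, 1.107], [0.0, 0.0, 0.0, 1.0]]
wrist 288.7082167954941 253.3806847584095 185.80887231053433 [[0.425, 0.905, -0.002, -0.674], [0.874, -0.41, 0.262, -0.035], [0.236, -0.113, -0.965, 0.378], [0.0, 0.0, 0.0, 1.0]]
```

```bash
ls pics
```

```text
side0.png
top0.png
wrist0.png
```

View pics/top0.png

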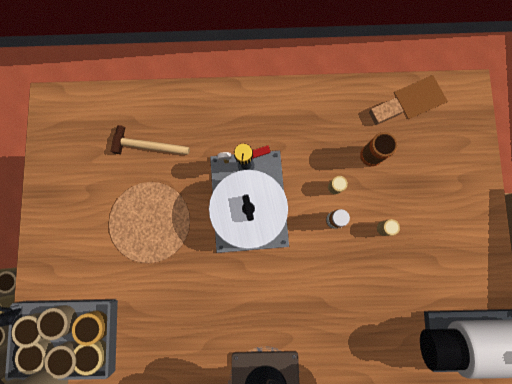

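View pics/side0.png

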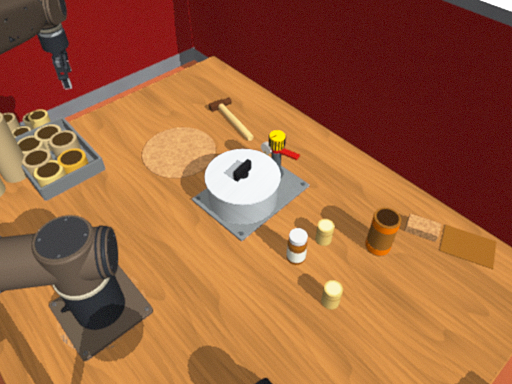

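View pics/wrist0.png

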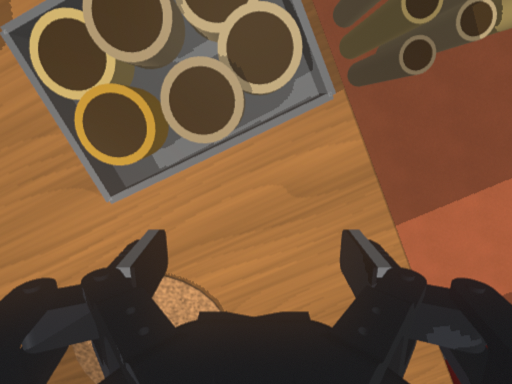

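```bash
cat > seg.py <<'E'
from h import *
import sys
def blobs(m,amin=30):
    n,l,st,c=cv2.connectedComponentsWithStats(m.astype(np.uint8)); return [(st[i][4],c[i],st[i][:4]) for i in range(1,n) if st[i][4]>=amin]
def masks(im):
    h=cv2.cvtColor(im,cv2.COLOR_BGR2HSV); H,S,V=[h[...,i].astype(int) for i in range(3)]
    return dict(pale=(H>18)&(H<32)&(S>60)&(S<150)&(V>170), yellow=(H>22)&(H<32)&(S>200)&(V>150), white=(S<25)&(V>185), red=((H<6)|(H>174))&(S>180)&(V>120),black=(V<45))
E
python3 - <<'E'
from seg import *
for n in ('top','side'):
    im=cv2.imread(f'pics/{n}0.png')
    for k,m in masks(im).items():
        for a,c,b in blobs(m,25): print(n,k,a,np.round(c,1),b)
P=viewer.camera_params('top')
im=cv2.imread('pics/top0.png')
for nm,(x,y,w,h) in dict(a=(290,130,200,130),b=(200,130,100,130)).items():
    cv2.imwrite(f'pics/top0_{nm}.png',cv2.resize(im[y:y+h,x:x+w],None,fx=4 if nm=='a' else 4.5,fy=4 if nm=='a' else 4.5,interpolation=cv2.INTER_CUBIC))
E
```

```text
top pale 151 [339.1 183.1] [332 176  15  15]
top pale 117 [391.2 226.4] [384 220  15  15]
top pale 30 [ 27.2 318.3] [ 19 316  17   6]
top pale 165 [ 92.2 361.9] [ 75 343  27  32]
top pale 33 [ 78.1 347.8] [ 74 344  12  10]
top white 4225 [249.1 208.7] [209 170  79  78]
top white 202 [340.8 217.3] [333 210  16  16]
top white 1322 [491.2 351.1] [471 333  41  39]
top red 124 [260.7 150.8] [253 145  17  12]
top black 11483 [247.   23.1] [  0   0 512  47]
top black 25 [21.2  3.5] [16  0 10  7]
top black 35 [55.1  6. ] [51  0  9 12]
top black 30 [406.5   4.3] [403   2  10   7]
top black 266 [384.5 143.7] [375 135  20  19]
top black 80 [371.6 158.9] [364 153  18  11]
top black 69 [244.1 164.6] [235 158  15  12]
top black 187 [247.6 207.6] [242 195  12  25]
top black 179 [  5.9 282. ] [  0 275  14  15]
top black 33 [ 62. 301.] [ 46 301  33   1]
top black 306 [  8.5 315.8] [  0 306  22  21]
top black 31 [500. 310.] [486 309  26   3]
top black 1959 [443.7 347. ] [420 310  59  61]
top black 159 [ 15.3 367.1] [  8 345  22  33]
top black 586 [265.2 375.8] [245 366  42  18]
top black 46 [ 98.5 373
[... 189 characters left out ...]
  8 114  23  20]
side pale 225 [326.1 232.6] [318 219  17  27]
side pale 267 [333.2 295. ] [324 280  19  29]
side yellow 203 [277.7 137.7] [269 130  17  20]
side white 187 [500.7   3.4] [481   0  31  11]
side white 3443 [244.6 180.7] [205 149  76  74]
side white 228 [298.2 236.1] [290 228  17  18]
side white 87 [298.6 257. ] [292 251  14  11]
side red 11826 [90.2 50.7] [  0   0 178 121]
side red 115 [288.  153.3] [274 149  25  11]
side black 31 [62.8  5.4] [60  0  6 13]
side black 48 [42.8 43.2] [39 36  9 16]
side black 188 [242.  170.6] [234 160  16  21]
side black 57 [112.1 244.7] [108 236   9  18]
side black 857 [101.6 311.4] [ 62 276  62  54]
side black 48 [263.7 381.5] [257 379  14   5]
```

View pics/top0_a.png

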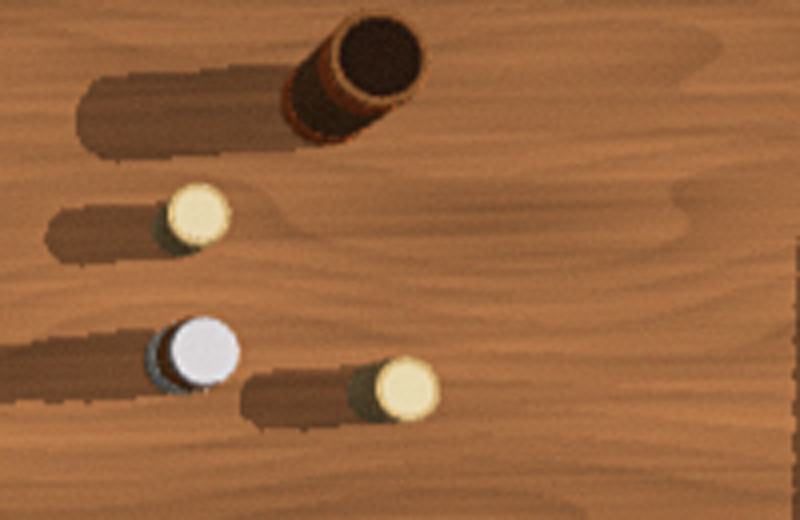

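View pics/top0_b.png

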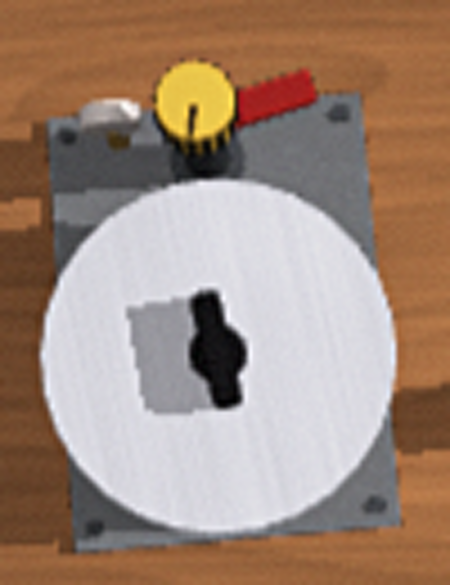

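Run:
```python
from seg import *
im=cv2.imread('pics/top0.png'); P=viewer.camera_params('top')
hsv=cv2.cvtColor(im,cv2.COLOR_BGR2HSV).astype(int); H,S,V=hsv[...,0],hsv[...,1],hsv[...,2]
M=masks(im)
def ell(m,roi):
    x,y,w,h=roi; mm=np.zeros(m.shape,np.uint8); mm[y:y+h,x:x+w]=m[y:y+h,x:x+w]
    cs,_=cv2.findContours(mm,cv2.RETR_EXTERNAL,cv2.CHAIN_APPROX_NONE); c=max(cs,key=cv2.contourArea)
    return cv2.fitEllipse(cv2.convexHull(c)), c
def rep(n,e,z):
    (u,v),ax,_=e; p=onz(P,u,v,z); c,_=ray(P,u,v); k=np.linalg.norm(p-c)/P['fx']
    print(n,np.round((u,v),1),'world',np.round(p,4),'dia mm',np.round((np.array(ax)+1)*k*1000,1))
    return p
rep('cover',ell((S<40)&(V>140),(205,165,90,90))[0],.111)
rep('b1',ell(M['pale'],(325,170,30,25))[0],.066)
rep('b2',ell(M['pale'],(378,215,30,25))[0],.066)
rep('oil',ell((S<40)&(V>150),(330,207,24,24))[0],.105)
ym=(H>20)&(H<33)&(S>150)&(V>190)
rep('knobtop',ell(ym,(232,140,25,25))[0],.172)
pm=np.zeros_like(V); 
# pad: speckled; lower saturation than wood
print('pad sample',hsv[200:204,140:144].reshape(-1,3)[:6].tolist(),'wood',hsv[270:272,150:154].reshape(-1,3)[:4].tolist())
e,c=ell((V<45),(240,193,20,30)); rr=cv2.minAreaRect(c); print('handle',e,rr)
pts=c[:,0,:].astype(float); 
w=np.array([onz(P,u,v,.147)[:2] for u,v in pts]); mu=w.mean(0)
ys,xs=np.nonzero((V<45)[193:223,240:260]); w=np.array([onz(P,u+240,v+193,.147)[:2] for u,v in zip(xs,ys)])
mu=w.mean(0); ev,evec=np.linalg.eigh(np.cov(w.T)); print('handle mu',mu,'axis ang',np.degrees(np.arctan2(evec[1,1],evec[0,1])),np.sqrt(12*ev))
# tumbler
for nm,p in dict(tumbler=(384,144)).items(): print(nm,onz(P,*p,.130))
```

```text
cover [248.1 208.7] world [0.5019 0.0346 0.111 ] dia mm [220.8 222.2]
b1 [339.1 183.1] world [ 0.5749 -0.2303  0.066 ] dia mm [45.6 46.8]
b2 [391.3 226.7] world [ 0.4448 -0.3716  0.066 ] dia mm [47.1 50. ]
oil [340.9 217.3] world [ 0.4723 -0.2211  0.105 ] dia mm [48.4 49.7]
knobtop [242.8 151.9] world [0.6477 0.0432 0.172 ] dia mm [46.2 48.3]
pad sample [[13, 125, 183], [13, 127, 179], [13, 124, 195], [13, 127, 195], [12, 124, 165], [13, 130, 169]] wood [[13, 151, 165], [13, 154, 164], [12, 155, 164], [13, 155, 165]]
handle ((247.45474243164062, 207.11509704589844), (10.922892570495605, 25.476757049560547), 167.4469757080078) ((247.5, 207.0), (24.0, 11.0), 90.0)
handle mu [0.5014774 0.0345557] axis ang -168.233455862588 [0.02328634 0.05904082]
tumbler [ 0.67061883 -0.34635877  0.13      ]
```

```bash
cat >> h.py <<'E'
from scipy.spatial.transform import Rotation as Ro
def tool():
    s=readout.sense(); R=Ro.from_euler('xyz',s['eef_rot']).as_matrix(); return np.array(s['eef_pos']),R,s
def st(): 
    p,R,s=tool(); print('t',round(s['time'],2),'p',np.round(p,4),'yaw_y',round(np.degrees(np.arctan2(R[1,1],R[0,1])),2),'tilt',np.round(np.degrees(np.arccos(-R[2,0])),2),'F',np.round(s['contact_force'],1),'open',round(s['opening'],3),'q',np.round(s['q'],2))
    return p,R,s
def delta(target,yawy=None):
    """tool-frame shift (mm) and turn about tool x to reach target TCP and jaw-axis yaw (deg); all shifts in current frame"""
    p,R,s=tool(); d=R.T@(np.array(target)-p)*1000; t=None
    if yawy is not None:
        a=np.arctan2(R[1,1],R[0,1]); y=np.radians(yawy)
        # turn +t about tool x (down) -> world yaw decreases
        t=-(y-a); t=(t+np.pi/2)%np.pi-np.pi/2
    print('delta mm',np.round(d,1),'turn',None if t is None else round(t,3)); return d,t
E
python3 - <<'E'
from h import *
p,R,s=st(); print(np.round(R,4))
im=cv2.imread('pics/top0.png'); P=viewer.camera_params('top')
b=cv2.medianBlur(im,7); h=cv2.cvtColor(b,cv2.COLOR_BGR2HSV).astype(int)
m=((h[...,1]<140)&(h[...,2]>100)).astype(np.uint8); k=np.zeros_like(m); k[170:275,95:200]=m[170:275,95:200]
k=cv2.morphologyEx(k,cv2.MORPH_CLOSE,np.ones((7,7)))
cs,_=cv2.findContours(k,3,1); c=max(cs,key=cv2.contourArea); e=cv2.fitEllipse(cv2.convexHull(c)); print(e)
p2=onz(P,*e[0],.005); c0,_=ray(P,*e[0]); print(p2, np.array(e[1])*np.linalg.norm(p2-c0)/P['fx'])
x,y,w,hh=cv2.boundingRect(c); print(x,y,w,hh)
E
```

```text
t 0.15 p [0.2865 0.6106 0.2302] yaw_y 64.86 tilt 0.11 F [-0.7  0.5 -0.3] open 1.003 q [ 0.98  0.29  1.58 -0.    1.28 -0.15]
[[-1.000e-03  4.248e-01  9.053e-01]
 [-1.600e-03  9.053e-01 -4.248e-01]
 [-1.000e+00 -1.900e-03 -3.000e-04]]
((148.9528045654297, 222.01144409179688), (78.52259063720703, 82.16279602050781), 37.175262451171875)
[0.47960178 0.34337812 0.005     ] [0.25214825 0.26383751]
109 182 80 81
```

jog_arm(
  moves=[
    [0, 0, 0, -0.129],
    [0, 0, 0, -0.129],
    [0, 0, 0, -0.129],
    [0, 0, 0, -0.129],
    [0, 0, 0, -0.129],
  ],
  gripper=0,
  newtons=60,
)

```text
time: 0.65
eef_pos: [0.2866, 0.6108, 0.2307]
eef_rot: [-2.401, 1.57, -2.189]
contact_force: [0.2, -0.4, 0.3]
opening: 1.002
```

jog_arm(
  moves=[
    [0, -40, 6, 0],
    [0, -40, 6, 0],
    [0, -40, 6, 0],
    [0, -40, 6, 0],
    [0, -40, 6, 0],
  ],
)

```text
time: 1.15
eef_pos: [0.3571, 0.4198, 0.2309]
eef_rot: [-2.473, 1.57, -2.266]
contact_force: [0.7, 0.6, 0.7]
opening: 0.995
```

jog_arm(
  moves=[
    [0, -40, 6, 0],
    [0, -40, 6, 0],
    [0, -40, 6, 0],
    [0, -40, 6, 0],
    [0, -40, 6, 0],
  ],
)

```text
time: 1.65
eef_pos: [0.4274, 0.2302, 0.2311]
eef_rot: [-3.011, 1.571, -2.805]
contact_force: [0.4, -0.2, 0.6]
opening: 1.003
```

jog_arm(
  moves=[
    [0, -40, 6, 0],
    [0, -40, 6, 0],
    [0, -40, 6, 0],
    [0, -40, 6, 0],
    [0, -40, 6, 0],
  ],
)

```text
time: 2.15
eef_pos: [0.4978, 0.0406, 0.2312]
eef_rot: [1.662, 1.571, 1.868]
contact_force: [0.5, 0.2, 0.0]
opening: 1.004
```

Run:
```python
from h import *
st(); delta([.5017,.0345,.117],101.8)
im,P=snap('wrist','w1.png'); print(proj(P,[.502,.0345,.147]))
```

```text
t 2.15 p [0.4978 0.0406 0.2312] yaw_y 101.81 tilt 0.01 F [0.5 0.2 0. ] open 1.004 q [-0.12 -0.11  2.    0.    1.25 -1.9 ]
delta mm [114.2  -6.8   2.6] turn 0.0
[245.46877042 193.45781978]
```

View pics/w1.png

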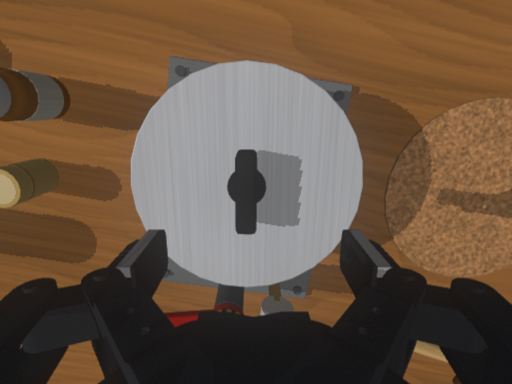

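jog_arm(
  moves=[
    [15, -7, 2, 0],
    [25, 0, 0, 0],
    [30, 0, 0, 0],
    [26, 0, 0, 0],
    [18, 0, 0, 0],
  ],
)

```text
time: 2.7
eef_pos: [0.4987, 0.0371, 0.1137]
eef_rot: [2.73, 1.566, 2.938]
contact_force: [-0.1, 0.8, 0.3]
opening: 1.0
```

jog_arm(
  moves=[
    [0, 0, 0, 0],
    [0, 0, 0, 0],
    [0, 0, 0, 0],
    [0, 0, 0, 0],
    [0, 0, 0, 0],
  ],
  gripper=1,
  newtons=60,
)

```text
time: 3.2
eef_pos: [0.5021, 0.0356, 0.1189]
eef_rot: [-0.404, 1.568, -0.197]
contact_force: [1.5, -1.2, -3.3]
opening: 0.198
```

Run:
```python
from h import *
P=None
st(); im,P=snap('side','s1.png'); cv2.imwrite('pics/s1c.png',cv2.resize(im[90:260,150:350],None,fx=3,fy=3))
```

```text
t 3.2 p [0.5021 0.0356 0.1189] yaw_y 101.81 tilt 0.17 F [ 1.5 -1.2 -3.3] open 0.198 q [-0.13  0.03  2.09 -0.    1.02 -1.91]
```

View pics/s1c.png

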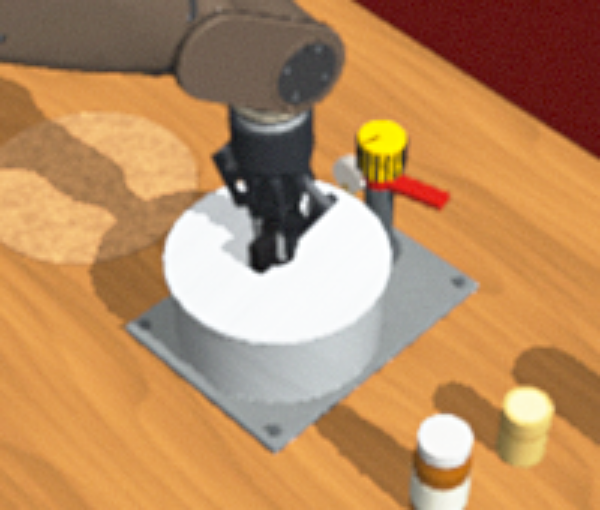

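jog_arm(
  moves=[
    [-10, 0, 0, 0],
    [-20, 0, 0, 0],
    [-25, 0, 0, 0],
    [-25, 0, 0, 0],
    [-20, 0, 0, 0],
  ],
  newtons=90,
)

```text
time: 3.75
eef_pos: [0.5003, 0.0359, 0.2178]
eef_rot: [2.708, 1.569, 2.914]
contact_force: [0.5, -0.1, -4.0]
opening: 0.195
```

Run:
```python
from h import *
st(); delta([.480,.343,.03],101.8)
```

```text
t 3.75 p [0.5003 0.0359 0.2178] yaw_y 101.81 tilt 0.08 F [ 0.5 -0.1 -4. ] open 0.195 q [-0.13 -0.09  2.01  0.    1.22 -1.91]
delta mm [188.  304.7  43.3] turn 0.0
```

jog_arm(
  moves=[
    [0, 15, 2, 0],
    [0, 30, 4, 0],
    [0, 35, 5, 0],
    [0, 35, 5, 0],
    [0, 35, 5, 0],
  ],
)

```text
time: 4.25
eef_pos: [0.4895, 0.1879, 0.2162]
eef_rot: [3.067, 1.568, -3.011]
contact_force: [0.6, -0.3, -5.3]
opening: 0.194
```

jog_arm(
  moves=[
    [0, 35, 5, 0],
    [0, 35, 5, 0],
    [0, 35, 5, 0],
    [0, 30, 5, 0],
    [0, 20, 2, 0],
  ],
)

```text
time: 4.75
eef_pos: [0.4792, 0.3447, 0.2159]
eef_rot: [-3.107, 1.568, -2.9]
contact_force: [-0.6, 0.4, -4.5]
opening: 0.193
```

jog_arm(
  moves=[
    [20, 0, 0, 0],
    [35, 0, 0, 0],
    [40, 0, 0, 0],
    [35, 0, 0, 0],
    [20, 0, 0, 0],
  ],
)

```text
time: 5.25
eef_pos: [0.4771, 0.3414, 0.0623]
eef_rot: [-2.909, 1.561, -2.703]
contact_force: [-0.4, 0.2, -4.8]
opening: 0.193
```

Run:
```python
from h import *
st(); delta([.480,.343,.03],101.8)
im,P=snap('top','t2.png'); cv2.imwrite('pics/t2c.png',im[130:290,60:310].repeat(3,0).repeat(3,1))
snap('side','s2.png')
```

```text
t 5.25 p [0.4771 0.3414 0.0623] yaw_y 101.81 tilt 0.53 F [-0.4  0.2 -4.8] open 0.193 q [ 0.45  0.29  1.9   0.    0.95 -1.33]
delta mm [32.3  1.1  3.4] turn 0.0
```

View pics/t2c.png

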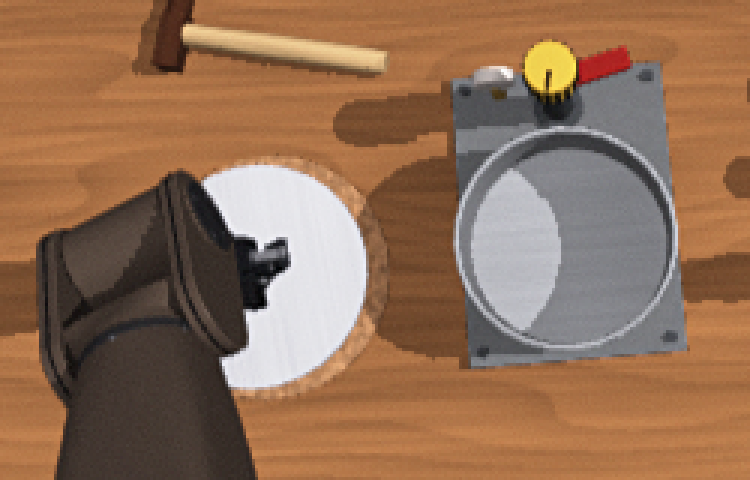

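View pics/s2.png

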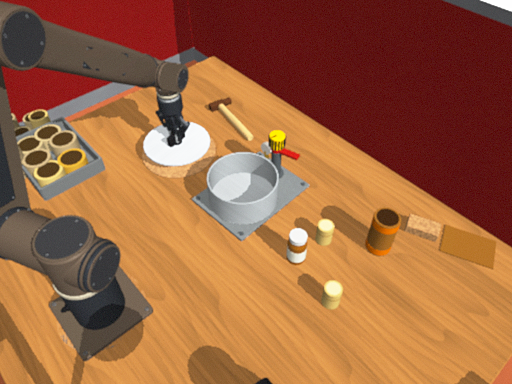

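jog_arm(
  moves=[
    [10, 0, 0, 0],
    [10, 0, 0, 0],
    [6, 0, 0, 0],
    [4, 0, 0, 0],
    [0, 0, 0, 0],
  ],
)

```text
time: 5.85
eef_pos: [0.4805, 0.343, 0.037]
eef_rot: [-2.854, 1.57, -2.648]
contact_force: [-1.1, 0.3, -5.0]
opening: 0.197
```

Run:
```python
from h import *
st();
```

```text
t 5.85 p [0.4805 0.343  0.037 ] yaw_y 101.81 tilt 0.04 F [-1.1  0.3 -5. ] open 0.197 q [ 0.45  0.34  1.91 -0.    0.9  -1.33]
```

jog_arm(
  moves=[
    [5, 0, 0, 0],
    [3, 0, 0, 0],
    [2, 0, 0, 0],
    [1, 0, 0, 0],
    [0, 0, 0, 0],
  ],
)

```text
time: 6.35
eef_pos: [0.4808, 0.3432, 0.027]
eef_rot: [-0.831, 1.571, -0.624]
contact_force: [-2.8, -1.9, 0.2]
opening: 0.197
```

jog_arm(
  moves=[
    [0, 0, 0, 0],
    [0, 0, 0, 0],
    [0, 0, 0, 0],
    [0, 0, 0, 0],
    [0, 0, 0, 0],
  ],
  gripper=0,
)

```text
time: 6.85
eef_pos: [0.481, 0.3432, 0.0265]
eef_rot: [0.28, 1.57, 0.486]
contact_force: [0.2, -0.4, -0.8]
opening: 0.996
```

jog_arm(
  moves=[
    [-15, 0, 0, 0],
    [-35, 0, 0, 0],
    [-40, 0, 0, 0],
    [-40, 0, 0, 0],
    [-30, 0, 0, 0],
  ],
)

```text
time: 7.35
eef_pos: [0.4816, 0.3436, 0.1908]
eef_rot: [0.241, 1.566, 0.447]
contact_force: [0.3, -0.6, 0.2]
opening: 1.001
```

Run:
```python
from seg import *
st(); im,P=snap('wrist','w3.png')
h=cv2.cvtColor(im,cv2.COLOR_BGR2HSV).astype(int); print(proj(P,[.4808,.3432,.055]),proj(P,[.4796,.3434,.019]))
print(delta([.575,-.2303,.2]))
```

```text
t 7.35 p [0.4816 0.3436 0.1908] yaw_y 101.82 tilt 0.27 F [ 0.3 -0.6  0.2] open 1.001 q [ 0.45  0.14  1.83 -0.    1.17 -1.33]
[253.40889502 174.22020529] [253.79676894 165.82862675]
delta mm [  -5.7 -581.6  -28.9] turn None
(array([  -5.69637921, -581.59882732,  -28.89780771]), None)
```

View pics/w3.png

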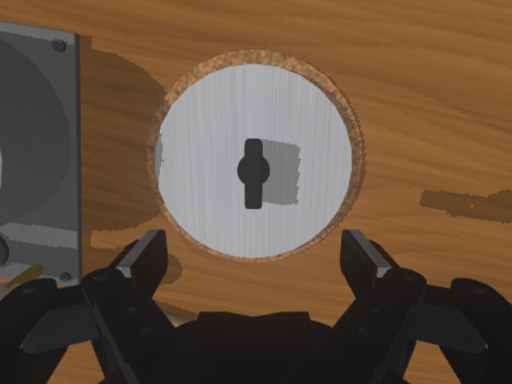

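```bash
cat >> seg.py <<'E'
def ell(m,roi):
    x,y,w,h=roi; mm=np.zeros(m.shape,np.uint8); mm[y:y+h,x:x+w]=m[y:y+h,x:x+w]
    cs,_=cv2.findContours(mm,cv2.RETR_EXTERNAL,cv2.CHAIN_APPROX_NONE); c=max(cs,key=cv2.contourArea)
    return cv2.fitEllipse(cv2.convexHull(c)), c
def blanks(im,P,z=.066):
    for a,c,b in blobs(masks(im)['pale'],25):
        if c[0]>190 and a<300: print('pale',a,np.round(c,1),'w,h',b[2:],np.round(onz(P,c[0],c[1]+.4,z),4))
E
python3 - <<'E'
from seg import *
im,P=snap('top','t3.png'); blanks(im,P)
E
```

```text
pale 81 [339.  183.1] w,h [15 15] [ 0.5738 -0.2298  0.066 ]
pale 80 [390.7 226.8] w,h [15 16] [ 0.4434 -0.3696  0.066 ]
```

View pics/t3.png

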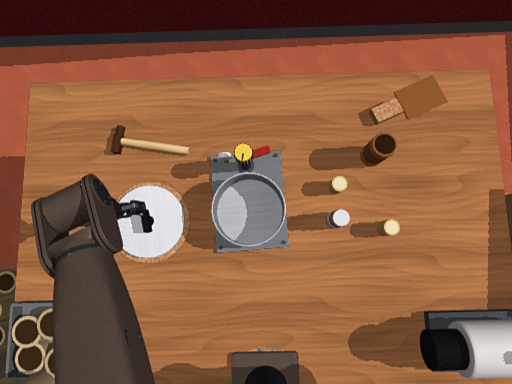

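jog_arm(
  moves=[
    [-20, -15, -1, 0],
    [-10, -35, -2, 0],
    [0, -45, -2, 0],
    [0, -45, -2, 0],
    [0, -45, -2, 0],
  ],
)

```text
time: 7.95
eef_pos: [0.5094, 0.1587, 0.2164]
eef_rot: [-1.327, 1.571, -1.12]
contact_force: [1.3, -0.1, -0.2]
opening: 0.999
```

jog_arm(
  moves=[
    [0, -45, -2, 0],
    [0, -45, -2, 0],
    [0, -45, -2, 0],
    [0, -45, -2, 0],
    [0, -45, -2, 0],
  ],
)

```text
time: 8.45
eef_pos: [0.5457, -0.0638, 0.2163]
eef_rot: [2.167, 1.571, 2.373]
contact_force: [1.2, 0.3, 0.5]
opening: 0.998
```

jog_arm(
  moves=[
    [0, -45, -2, 0],
    [0, -45, -3, 0],
    [0, -40, -3, 0],
    [0, -27, -2, 0],
    [0, -15, 0, 0],
  ],
)

```text
time: 8.95
eef_pos: [0.5711, -0.2347, 0.216]
eef_rot: [2.68, 1.57, 2.884]
contact_force: [0.2, 0.4, -0.6]
opening: 0.999
```

Run:
```python
from seg import *
st(); delta([.575,-.2303,.03])
im,P=snap('wrist','w4.png'); print(proj(P,[.575,-.2303,.066]))
```

```text
t 8.95 p [ 0.5711 -0.2347  0.216 ] yaw_y 101.68 tilt 0.04 F [ 0.2  0.4 -0.6] open 0.999 q [-0.55  0.17  1.74 -0.    1.23 -2.33]
delta mm [186.    3.5   4.9] turn None
[257.09282076 177.09101723]
```

View pics/w4.png

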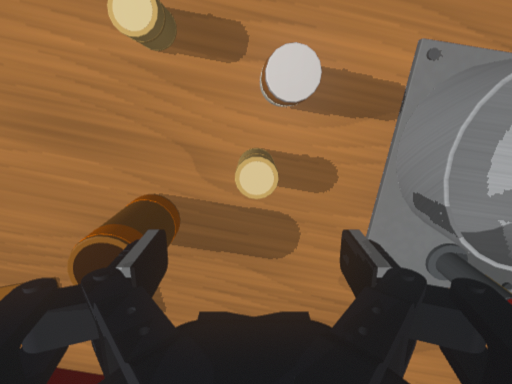

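jog_arm(
  moves=[
    [20, 3, 5, 0],
    [40, 0, 0, 0],
    [45, 0, 0, 0],
    [40, 0, 0, 0],
    [25, 0, 0, 0],
  ],
)

```text
time: 9.5
eef_pos: [0.5737, -0.2257, 0.0425]
eef_rot: [2.326, 1.565, 2.534]
contact_force: [-0.1, -0.0, 0.5]
opening: 1.003
```

jog_arm(
  moves=[
    [10, 0, 0, 0],
    [5, 0, 0, 0],
    [0, 0, 0, 0],
    [0, 0, 0, 0],
    [0, 0, 0, 0],
  ],
)

```text
time: 10.0
eef_pos: [0.577, -0.2292, 0.0333]
eef_rot: [-0.74, 1.567, -0.534]
contact_force: [-0.8, 0.6, 0.9]
opening: 1.002
```

jog_arm(
  moves=[
    [0, 0, 0, 0],
    [0, 0, 0, 0],
    [0, 0, 0, 0],
    [0, 0, 0, 0],
    [0, 0, 0, 0],
  ],
  gripper=1,
  newtons=40,
)

```text
time: 10.5
eef_pos: [0.5762, -0.2289, 0.032]
eef_rot: [-0.783, 1.57, -0.577]
contact_force: [-1.1, 0.1, 3.1]
opening: 0.527
```

Run:
```python
from seg import *
st()
```

```text
t 10.5 p [ 0.5762 -0.2289  0.032 ] yaw_y 101.81 tilt 0.07 F [-1.1  0.1  3.1] open 0.527 q [-0.54  0.4   1.83 -0.    0.91 -2.32]
```

jog_arm(
  moves=[
    [-20, 0, 0, 0],
    [-40, 0, 0, 0],
    [-40, 0, 0, 0],
    [-35, 0, 0, 0],
    [-15, 0, 0, 0],
  ],
)

```text
time: 11.0
eef_pos: [0.5771, -0.2293, 0.1852]
eef_rot: [-0.741, 1.565, -0.535]
contact_force: [0.5, -0.9, -0.7]
opening: 0.528
```

jog_arm(
  moves=[
    [0, 15, -4, 0],
    [0, 30, -7, 0],
    [0, 35, -8, 0],
    [0, 35, -8, 0],
    [0, 35, -8, 0],
  ],
)

```text
time: 11.5
eef_pos: [0.5076, -0.0863, 0.1774]
eef_rot: [2.512, 1.564, 2.718]
contact_force: [0.4, 0.6, -1.2]
opening: 0.532
```

jog_arm(
  moves=[
    [0, 35, -8, 0],
    [0, 35, -8, 0],
    [0, 30, -7, 0],
    [0, 18, -4, 0],
    [0, 5, -2, 0],
  ],
)

```text
time: 12.0
eef_pos: [0.4539, 0.0279, 0.1779]
eef_rot: [2.705, 1.564, 2.914]
contact_force: [-0.1, 0.0, -1.3]
opening: 0.527
```

Run:
```python
from seg import *
st(); delta([.458,.0253,.049],101.8)
im,P=snap('wrist','w5.png'); im,P=snap('side','s5.png')
P=viewer.camera_params('top'); t3=cv2.imread('pics/t3.png'); h=cv2.cvtColor(t3,cv2.COLOR_BGR2HSV).astype(int)
m=(h[...,1]<50)&(h[...,2]>120); e,_=ell(m,(205,165,90,88)); print(e,onz(P,*e[0],.103))
```

```text
t 12.0 p [0.4539 0.0279 0.1779] yaw_y 101.97 tilt 0.36 F [-0.1  0.  -1.3] open 0.527 q [-0.16 -0.16  2.15  0.    1.16 -1.94]
delta mm [128.9  -3.7   4.2] turn 0.003
((250.59945678710938, 211.2293701171875), (83.08334350585938, 121.45732116699219), 174.78294372558594) [0.49559808 0.02809358 0.103     ]
```

View pics/w5.png

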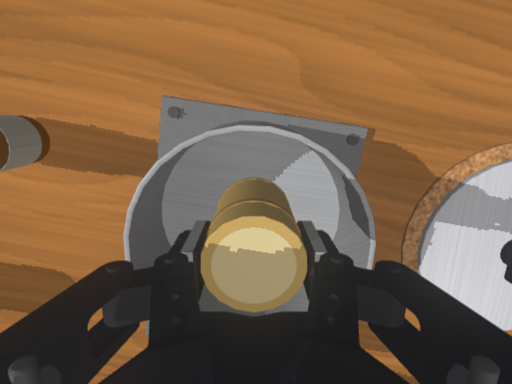

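View pics/s5.png

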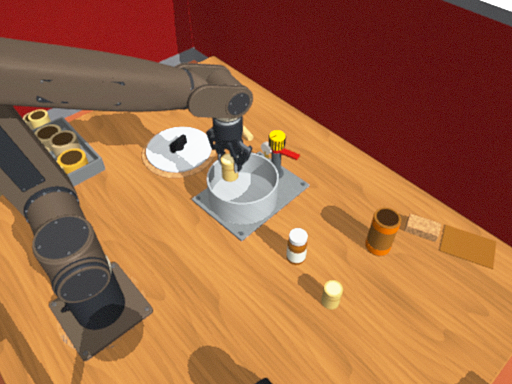

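jog_arm(
  moves=[
    [10, -3, 4, 0],
    [25, 0, 0, 0],
    [30, 0, 0, 0],
    [30, 0, 0, 0],
    [20, 0, 0, 0],
  ],
)

```text
time: 12.6
eef_pos: [0.4607, 0.0225, 0.063]
eef_rot: [2.814, 1.567, 3.019]
contact_force: [-0.1, 0.2, -0.3]
opening: 0.529
```

jog_arm(
  moves=[
    [8, 0, 0, 0],
    [3, 0, 0, 0],
    [0, 0, 0, 0],
    [0, 0, 0, 0],
    [0, 0, 0, 0],
  ],
)

```text
time: 13.1
eef_pos: [0.4628, 0.0232, 0.0565]
eef_rot: [-0.394, 1.568, -0.188]
contact_force: [0.1, 0.7, 0.0]
opening: 0.529
```

jog_arm(
  moves=[
    [4, 0, -2, 0],
    [3, 0, -1, 0],
    [1, 0, 0, 0],
    [0, 0, 0, 0],
    [0, 0, 0, 0],
  ],
)

```text
time: 13.6
eef_pos: [0.4589, 0.0228, 0.0473]
eef_rot: [-0.436, 1.571, -0.23]
contact_force: [0.3, -0.2, -1.5]
opening: 0.528
```

Now at floor height; release with a partial opening and retreat straight up.

jog_arm(
  moves=[
    [0, 0, 0, 0],
    [0, 0, 0, 0],
    [0, 0, 0, 0],
    [0, 0, 0, 0],
    [0, 0, 0, 0],
  ],
  gripper=0.2,
)

```text
time: 14.1
eef_pos: [0.4589, 0.0228, 0.0474]
eef_rot: [-0.319, 1.571, -0.113]
contact_force: [-0.6, 1.1, 0.3]
opening: 0.8
```

jog_arm(
  moves=[
    [-15, 0, 0, 0],
    [-35, 0, 0, 0],
    [-45, 0, 0, 0],
    [-45, 0, 0, 0],
    [-30, 0, 0, 0],
  ],
)

```text
time: 14.6
eef_pos: [0.4598, 0.0227, 0.2211]
eef_rot: [-0.374, 1.566, -0.168]
contact_force: [0.0, 0.3, 0.6]
opening: 0.801
```

Run:
```python
from seg import *
st(); delta([.4448,-.3706,.2],101.8)
im,P=snap('wrist','w6.png'); im,P=snap('top','t6.png'); blanks(im,P)
```

```text
t 14.6 p [0.4598 0.0227 0.2211] yaw_y 101.82 tilt 0.27 F [0.  0.3 0.6] open 0.801 q [-0.17 -0.2   2.1   0.    1.24 -1.95]
delta mm [  21.3 -381.8  -95.4] turn 0.0
pale 77 [390.7 226.8] w,h [15 16] [ 0.4435 -0.3697  0.066 ]
```

View pics/w6.png

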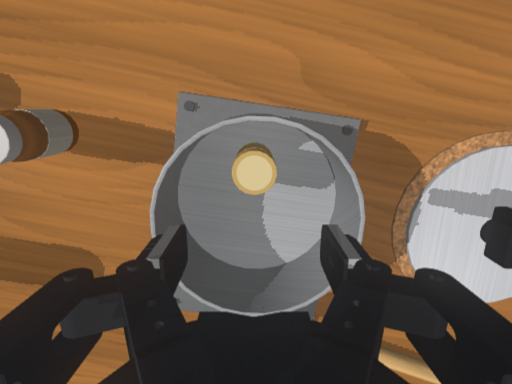

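View pics/t6.png

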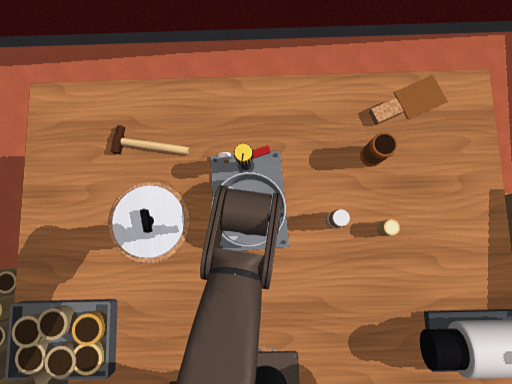

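jog_arm(
  moves=[
    [0, -20, -5, 0],
    [0, -40, -10, 0],
    [0, -42, -10, 0],
    [0, -42, -11, 0],
    [0, -42, -11, 0],
  ],
  gripper=0,
)

```text
time: 15.2
eef_pos: [0.4501, -0.1701, 0.2162]
eef_rot: [2.291, 1.569, 2.497]
contact_force: [0.5, 0.5, -0.4]
opening: 1.002
```

jog_arm(
  moves=[
    [0, -42, -11, 0],
    [0, -42, -11, 0],
    [0, -42, -10, 0],
    [0, -40, -10, 0],
    [0, -29, -6, 0],
  ],
)

```text
time: 15.7
eef_pos: [0.4428, -0.3717, 0.2157]
eef_rot: [2.203, 1.569, 2.407]
contact_force: [0.2, 0.6, 0.1]
opening: 1.0
```

Run:
```python
from seg import *
st(); delta([.4445,-.3710,.032],101.8)
im,P=snap('wrist','w7.png'); print(proj(P,[.4448,-.3716,.066])); blanks(im,P); 
for a,c,b in blobs(masks(im)['pale'],25): print(a,c,b,onz(P,c[0],c[1],.066))
```

```text
t 15.7 p [ 0.4428 -0.3717  0.2157] yaw_y 101.71 tilt 0.11 F [0.2 0.6 0.1] open 1.0 q [-0.87  0.09  1.83 -0.    1.22 -2.65]
delta mm [1.837e+02 1.000e-01 2.000e+00] turn -0.002
[253.23653318 174.59417802]
1397 [251.92269148 174.43951324] [231 154  43  42] [ 0.44491549 -0.37296886  0.066     ]
```

View pics/w7.png

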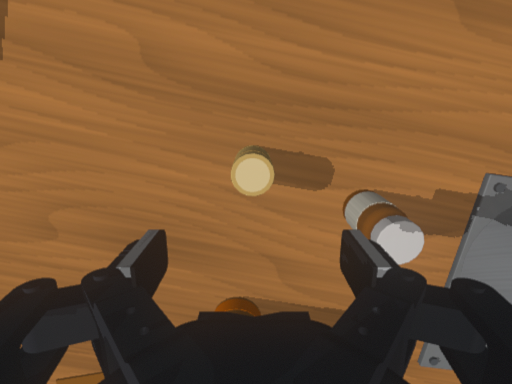

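jog_arm(
  moves=[
    [20, -1, 2, 0],
    [40, 0, 0, 0],
    [45, 0, 0, 0],
    [40, 0, 0, 0],
    [25, 0, 0, 0],
  ],
)

```text
time: 16.25
eef_pos: [0.4438, -0.3674, 0.0424]
eef_rot: [2.064, 1.564, 2.27]
contact_force: [-0.6, 0.5, -0.2]
opening: 0.998
```

jog_arm(
  moves=[
    [10, 0, 0, 0],
    [3, 0, 0, 0],
    [0, 0, 0, 0],
    [0, 0, 0, 0],
    [0, 0, 0, 0],
  ],
)

```text
time: 16.75
eef_pos: [0.4469, -0.3711, 0.0362]
eef_rot: [-1.074, 1.567, -0.867]
contact_force: [0.0, 0.0, 0.5]
opening: 1.005
```

jog_arm(
  moves=[
    [0, 0, 0, 0],
    [0, 0, 0, 0],
    [0, 0, 0, 0],
    [0, 0, 0, 0],
    [0, 0, 0, 0],
  ],
  gripper=1,
  newtons=40,
)

```text
time: 17.25
eef_pos: [0.4464, -0.3707, 0.0351]
eef_rot: [-1.094, 1.569, -0.888]
contact_force: [0.1, -0.3, 2.9]
opening: 0.53
```

Run:
```python
from seg import *
st(); delta([.546,.0437,.18],101.8)
```

```text
t 17.25 p [ 0.4464 -0.3707  0.0351] yaw_y 101.81 tilt 0.08 F [ 0.1 -0.3  2.9] open 0.53 q [-0.87  0.32  1.93 -0.    0.89 -2.64]
delta mm [-145.3  385.   182.4] turn 0.0
```

jog_arm(
  moves=[
    [-20, 0, 0, 0],
    [-40, 0, 0, 0],
    [-45, 0, 0, 0],
    [-35, 0, 0, 0],
    [-15, 0, 0, 0],
  ],
)

```text
time: 17.75
eef_pos: [0.447, -0.3712, 0.1931]
eef_rot: [-1.056, 1.565, -0.85]
contact_force: [-0.4, -0.5, -1.5]
opening: 0.524
```

jog_arm(
  moves=[
    [0, 18, 8, 0],
    [0, 32, 15, 0],
    [0, 38, 18, 0],
    [0, 38, 18, 0],
    [0, 38, 18, 0],
  ],
)

```text
time: 18.25
eef_pos: [0.4861, -0.1903, 0.1856]
eef_rot: [2.281, 1.564, 2.487]
contact_force: [1.2, 0.7, -0.8]
opening: 0.529
```

jog_arm(
  moves=[
    [0, 38, 18, 0],
    [0, 38, 18, 0],
    [0, 38, 18, 0],
    [0, 38, 18, 0],
    [0, 32, 15, 0],
  ],
)

```text
time: 18.75
eef_pos: [0.533, 0.0076, 0.1857]
eef_rot: [2.652, 1.564, 2.859]
contact_force: [1.2, -0.8, -1.0]
opening: 0.525
```

jog_arm(
  moves=[
    [0, 25, 12, 0],
    [0, 12, 6, 0],
    [0, 0, 0, 0],
    [0, 0, 0, 0],
    [0, 0, 0, 0],
  ],
)

```text
time: 19.25
eef_pos: [0.5449, 0.0429, 0.1887]
eef_rot: [-3.116, 1.57, -2.911]
contact_force: [0.5, -1.0, -1.4]
opening: 0.524
```

Run:
```python
from seg import *
st(); delta([.546,.0437,.051],101.8)
im,P=snap('wrist','w8.png')
```

```text
t 19.25 p [0.5449 0.0429 0.1887] yaw_y 101.73 tilt 0.07 F [ 0.5 -1.  -1.4] open 0.524 q [-0.11  0.04  1.93 -0.    1.17 -1.88]
delta mm [137.7   0.6   1.5] turn -0.001
```

View pics/w8.png

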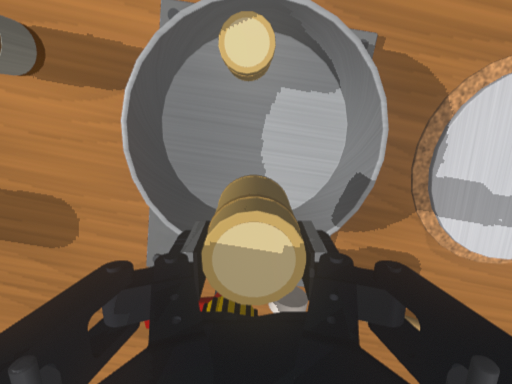

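jog_arm(
  moves=[
    [15, 0, 1, 0],
    [30, 0, 0, 0],
    [35, 0, 0, 0],
    [30, 0, 0, 0],
    [18, 0, 0, 0],
  ],
)

```text
time: 19.8
eef_pos: [0.5439, 0.0436, 0.0573]
eef_rot: [2.842, 1.566, 3.046]
contact_force: [-0.3, 0.1, -1.1]
opening: 0.52
```

jog_arm(
  moves=[
    [6, 0, -2, 0],
    [0, 0, 0, 0],
    [0, 0, 0, 0],
    [0, 0, 0, 0],
    [0, 0, 0, 0],
  ],
)

```text
time: 20.3
eef_pos: [0.5454, 0.0437, 0.0567]
eef_rot: [-0.299, 1.568, -0.093]
contact_force: [-0.8, -0.6, -1.5]
opening: 0.527
```

jog_arm(
  moves=[
    [3, 0, 0, 0],
    [2, 0, 0, 0],
    [1, 0, 0, 0],
    [0, 0, 0, 0],
    [0, 0, 0, 0],
  ],
)

```text
time: 20.8
eef_pos: [0.5445, 0.0438, 0.05]
eef_rot: [2.996, 1.571, -3.08]
contact_force: [-3.7, -0.5, 6.0]
opening: 0.529
```

jog_arm(
  moves=[
    [0, 0, 0, 0],
    [0, 0, 0, 0],
    [0, 0, 0, 0],
    [0, 0, 0, 0],
    [0, 0, 0, 0],
  ],
  gripper=0.2,
)

```text
time: 21.3
eef_pos: [0.5443, 0.0438, 0.0492]
eef_rot: [3.039, 1.571, -3.038]
contact_force: [-0.3, 0.5, -0.5]
opening: 0.799
```

jog_arm(
  moves=[
    [-15, 0, 0, 0],
    [-35, 0, 0, 0],
    [-45, 0, 0, 0],
    [-45, 0, 0, 0],
    [-30, 0, 0, 0],
  ],
)

```text
time: 21.8
eef_pos: [0.5456, 0.0437, 0.2247]
eef_rot: [-0.308, 1.565, -0.102]
contact_force: [1.2, -0.5, 0.4]
opening: 0.802
```

Run:
```python
from seg import *
st(); delta([.4808,.3432,.2],101.8)
im,P=snap('wrist','w9.png'); im,P=snap('side','s9.png'); cv2.imwrite('pics/s9c.png',cv2.resize(im[90:340,120:420],None,fx=2.5,fy=2.5))
```

```text
t 21.8 p [0.5456 0.0437 0.2247] yaw_y 101.82 tilt 0.36 F [ 1.2 -0.5  0.4] open 0.802 q [-0.11  0.01  1.9   0.    1.23 -1.88]
delta mm [ 24.1 306.5  -2.2] turn 0.0
```

View pics/w9.png

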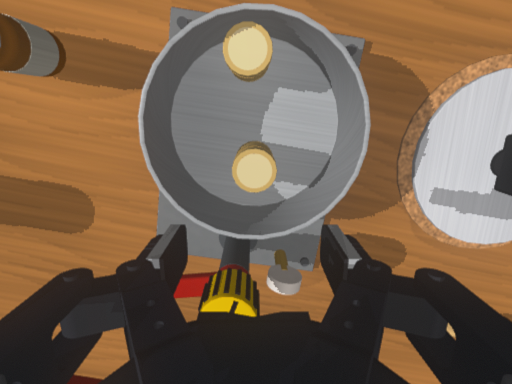

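View pics/s9.png

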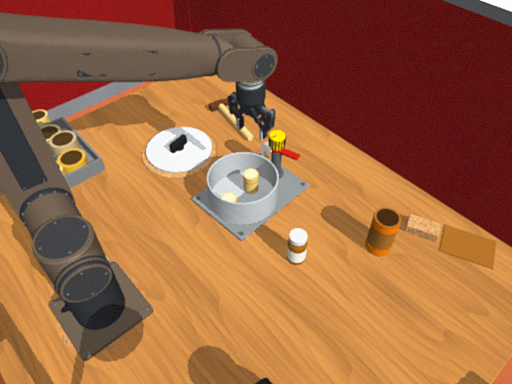

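jog_arm(
  moves=[
    [0, 20, 0, 0],
    [0, 35, 0, 0],
    [0, 40, 0, 0],
    [0, 40, 0, 0],
    [0, 40, 0, 0],
  ],
  gripper=0,
)

```text
time: 22.4
eef_pos: [0.5076, 0.2163, 0.2192]
eef_rot: [-3.043, 1.57, -2.837]
contact_force: [1.1, -0.5, 0.1]
opening: 1.0
```

jog_arm(
  moves=[
    [0, 40, 0, 0],
    [0, 40, 0, 0],
    [0, 35, -1, 0],
    [0, 17, -1, 0],
    [0, 0, 0, 0],
  ],
)

```text
time: 22.9
eef_pos: [0.4785, 0.3452, 0.219]
eef_rot: [-2.864, 1.57, -2.654]
contact_force: [-0.4, -0.3, -0.0]
opening: 1.001
```

Run:
```python
from seg import *
st(); delta([.4808,.3432,.027],101.8)
P=viewer.camera_params('wrist')
im,P=snap('wrist','w10.png'); print('handle proj',proj(P,[.4808,.3432,.055]))
im,P=snap('top','t10.png'); blanks(im,P)
h=cv2.cvtColor(im,cv2.COLOR_BGR2HSV).astype(int)
cv2.imwrite('pics/t10c.png',cv2.resize(im[140:260,200:300],None,fx=5,fy=5,interpolation=cv2.INTER_CUBIC))
```

```text
t 22.9 p [0.4785 0.3452 0.219 ] yaw_y 101.99 tilt 0.05 F [-0.4 -0.3 -0. ] open 1.001 q [ 0.45  0.11  1.8  -0.    1.23 -1.33]
delta mm [192.   -2.4   2. ] turn 0.003
handle proj [251.50321041 171.50830755]
pale 88 [245.4 196. ] w,h [16 15] [0.5429 0.0435 0.066 ]
pale 79 [255.7 233.3] w,h [16 16] [0.4343 0.0161 0.066 ]
```

View pics/t10c.png

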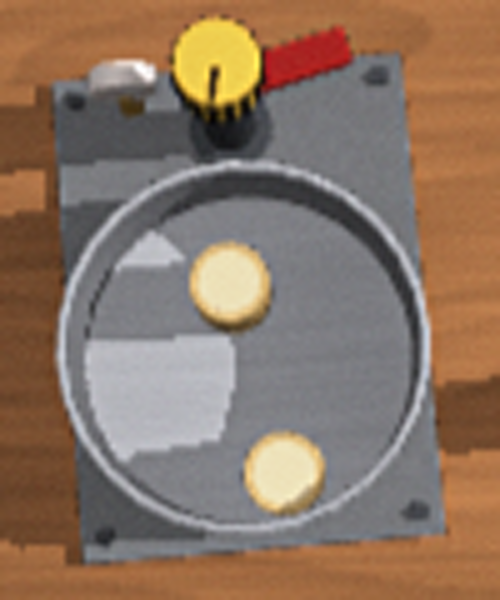

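View pics/w10.png

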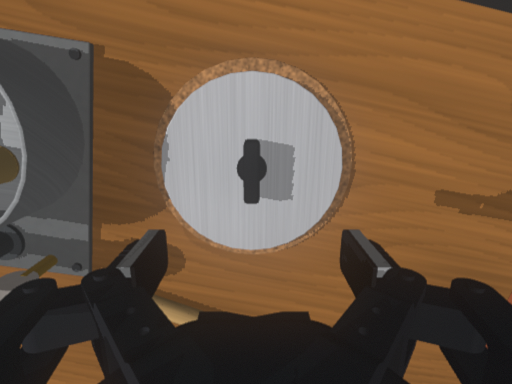

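View pics/t10.png

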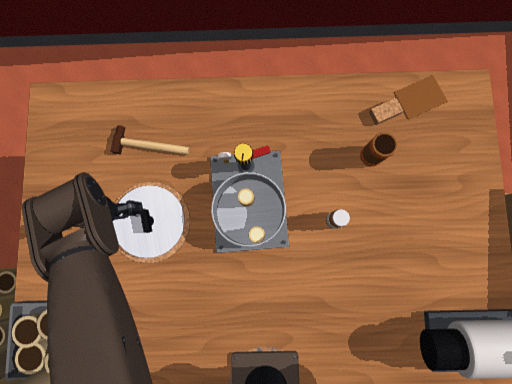

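jog_arm(
  moves=[
    [20, -2, 2, 0],
    [40, 0, 0, 0],
    [45, 0, 0, 0],
    [40, 0, 0, 0],
    [25, 0, 0, 0],
  ],
)

```text
time: 23.5
eef_pos: [0.4806, 0.3394, 0.0457]
eef_rot: [-2.808, 1.565, -2.604]
contact_force: [-0.8, -0.3, -0.4]
opening: 0.998
```

jog_arm(
  moves=[
    [12, 0, 0, 0],
    [5, 0, 0, 0],
    [3, 0, 0, 0],
    [0, 0, 0, 0],
    [0, 0, 0, 0],
  ],
)

```text
time: 24.0
eef_pos: [0.483, 0.3428, 0.031]
eef_rot: [0.239, 1.568, 0.446]
contact_force: [-0.3, 0.9, -0.2]
opening: 1.004
```

Run:
```python
from seg import *
st(); delta([.4808,.3432,.027],101.8)
P=viewer.camera_params('top')
print('pot',onz(P,248.3,208.6,.103),onz(P,248.7,209,.103),'blank1',onz(P,255.7,233.7,.081),'b2',onz(P,245.4,196.4,.081))
im=cv2.imread('pics/t10.png'); g=cv2.cvtColor(im,cv2.COLOR_BGR2GRAY).astype(int)
print('row209',g[209,208:218],g[209,280:292]); print('col248',g[168:182,236],g[242:252,248])
```

```text
t 24.0 p [0.483  0.3428 0.031 ] yaw_y 101.81 tilt 0.17 F [-0.3  0.9 -0.2] open 1.004 q [ 0.45  0.35  1.9  -0.    0.89 -1.33]
delta mm [ 4.   0.9 -2.1] turn 0.0
pot [0.50311688 0.03435859 0.103     ] [0.5019684 0.0332645 0.103    ] blank1 [0.43372935 0.01573622 0.081     ] b2 [0.54070775 0.04284432 0.081     ]
row209 [ 82  83  80 128 200 117 121 118 124 161] [126 123  88  64 143 207 132 120 126 126 130 129]
col248 [ 82  80  80 114 120 122 171 173 110  78  82  80  64  58] [137 133 121 180 140 119 118 122  99 106]
```

jog_arm(
  moves=[
    [3, 1, -2, 0],
    [1, 0, 0, 0],
    [0, 0, 0, 0],
    [0, 0, 0, 0],
    [0, 0, 0, 0],
  ],
)

```text
time: 24.5
eef_pos: [0.4797, 0.3429, 0.0254]
eef_rot: [0.136, 1.571, 0.343]
contact_force: [0.4, 0.1, 0.6]
opening: 0.999
```

jog_arm(
  moves=[
    [0, 0, 0, 0],
    [0, 0, 0, 0],
    [0, 0, 0, 0],
    [0, 0, 0, 0],
    [0, 0, 0, 0],
  ],
  gripper=1,
  newtons=90,
)

```text
time: 25.0
eef_pos: [0.4799, 0.3431, 0.0257]
eef_rot: [0.883, 1.57, 1.089]
contact_force: [-0.1, 0.2, -4.0]
opening: 0.203
```

jog_arm(
  moves=[
    [-15, 0, 0, 0],
    [-35, 0, 0, 0],
    [-45, 0, 0, 0],
    [-45, 0, 0, 0],
    [-35, 0, 0, 0],
  ],
)

```text
time: 25.5
eef_pos: [0.4795, 0.3428, 0.2031]
eef_rot: [0.2, 1.57, 0.407]
contact_force: [0.8, 1.4, -4.6]
opening: 0.191
```

Run:
```python
from seg import *
st(); delta([.5023,.0355,.12],101.8)
```

```text
t 25.5 p [0.4795 0.3428 0.2031] yaw_y 101.82 tilt 0.07 F [ 0.8  1.4 -4.6] open 0.191 q [ 0.45  0.12  1.82 -0.    1.2  -1.33]
delta mm [  82.9 -305.5  -40.8] turn 0.0
```

jog_arm(
  moves=[
    [0, -15, -2, 0],
    [0, -30, -4, 0],
    [0, -35, -5, 0],
    [0, -35, -5, 0],
    [0, -35, -5, 0],
  ],
)

```text
time: 26.0
eef_pos: [0.4876, 0.1894, 0.1971]
eef_rot: [-3.052, 1.565, -2.845]
contact_force: [1.4, 0.0, -4.0]
opening: 0.194
```

jog_arm(
  moves=[
    [0, -35, -5, 0],
    [0, -35, -5, 0],
    [0, -35, -5, 0],
    [0, -30, -4, 0],
    [0, -18, -2, 0],
  ],
)

```text
time: 26.5
eef_pos: [0.4984, 0.0351, 0.1973]
eef_rot: [3.036, 1.565, -3.043]
contact_force: [0.3, 0.4, -4.9]
opening: 0.198
```

jog_arm(
  moves=[
    [0, 0, 0, 0],
    [0, 0, 0, 0],
    [10, 0, 0, 0],
    [20, 0, 0, 0],
    [10, 0, 0, 0],
  ],
)

```text
time: 27.0
eef_pos: [0.4988, 0.0388, 0.1575]
eef_rot: [2.782, 1.566, 2.99]
contact_force: [0.6, 0.7, -4.9]
opening: 0.192
```

Run:
```python
from seg import *
st(); delta([.5012,.0355,.118],101.8)
im,P=snap('top','t11.png'); im,P=snap('side','s11.png')
cv2.imwrite('pics/s11c.png',cv2.resize(im[80:260,150:350],None,fx=3,fy=3))
```

```text
t 27.0 p [0.4988 0.0388 0.1575] yaw_y 101.9 tilt 0.26 F [ 0.6  0.7 -4.9] open 0.192 q [-0.13 -0.02  2.06  0.    1.11 -1.9 ]
delta mm [39.5 -3.7  1.8] turn 0.002
```

View pics/s11c.png

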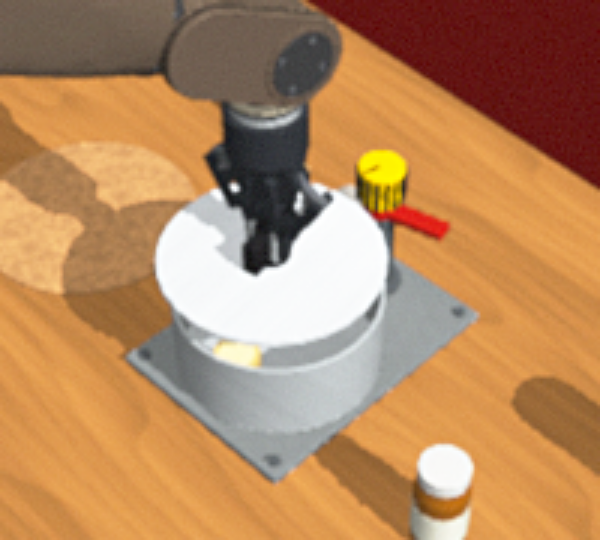

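jog_arm(
  moves=[
    [5, -3, 1, 0],
    [10, 0, 0, 0],
    [5, 0, 0, 0],
    [0, 0, 0, 0],
    [0, 0, 0, 0],
  ],
)

```text
time: 27.6
eef_pos: [0.5023, 0.035, 0.1403]
eef_rot: [2.543, 1.571, 2.749]
contact_force: [0.5, 0.6, -4.4]
opening: 0.198
```

Run:
```python
from seg import *
st(); delta([.5012,.0355,.118],101.8)
```

```text
t 27.6 p [0.5023 0.035  0.1403] yaw_y 101.81 tilt 0.01 F [ 0.5  0.6 -4.4] open 0.198 q [-0.13  0.    2.07  0.    1.07 -1.91]
delta mm [22.3  0.8 -0.9] turn 0.0
```

jog_arm(
  moves=[
    [6, 0, -1, 0],
    [6, 0, 0, 0],
    [4, 0, 0, 0],
    [3, 0, 0, 0],
    [0, 0, 0, 0],
  ],
)

```text
time: 28.1
eef_pos: [0.5008, 0.0348, 0.1206]
eef_rot: [2.799, 1.569, 3.005]
contact_force: [0.1, -0.4, -5.0]
opening: 0.194
```

jog_arm(
  moves=[
    [2, 0, 0, 0],
    [1, 0, 0, 0],
    [0, 0, 0, 0],
    [0, 0, 0, 0],
    [0, 0, 0, 0],
  ],
)

```text
time: 28.6
eef_pos: [0.5014, 0.0348, 0.1185]
eef_rot: [-0.498, 1.57, -0.291]
contact_force: [-0.3, 0.4, -4.6]
opening: 0.193
```

jog_arm(
  moves=[
    [1, 0, 0, 0],
    [0, 0, 0, 0],
    [0, 0, 0, 0],
    [0, 0, 0, 0],
    [0, 0, 0, 0],
  ],
)

```text
time: 29.1
eef_pos: [0.5015, 0.0347, 0.1175]
eef_rot: [-0.284, 1.57, -0.078]
contact_force: [0.3, -0.5, -3.9]
opening: 0.198
```

jog_arm(
  moves=[
    [1, 0, 0, 0],
    [0, 0, 0, 0],
    [0, 0, 0, 0],
    [0, 0, 0, 0],
    [0, 0, 0, 0],
  ],
)

```text
time: 29.6
eef_pos: [0.5015, 0.0347, 0.1175]
eef_rot: [-0.893, 1.571, -0.686]
contact_force: [-4.7, 0.1, 5.6]
opening: 0.199
```

jog_arm(
  moves=[
    [0, 0, 0, 0],
    [0, 0, 0, 0],
    [0, 0, 0, 0],
    [0, 0, 0, 0],
    [0, 0, 0, 0],
  ],
  gripper=0,
)

```text
time: 30.1
eef_pos: [0.5014, 0.0348, 0.1163]
eef_rot: [-0.305, 1.571, -0.099]
contact_force: [0.0, -0.0, 0.4]
opening: 0.995
```

jog_arm(
  moves=[
    [-15, 0, 0, 0],
    [-30, 0, 0, 0],
    [-35, 0, 0, 0],
    [-35, 0, 0, 0],
    [-20, 0, 0, 0],
  ],
)

```text
time: 30.6
eef_pos: [0.5024, 0.0347, 0.2548]
eef_rot: [-0.34, 1.566, -0.133]
contact_force: [-0.1, -0.5, -0.7]
opening: 0.999
```

Run:
```python
from seg import *
st(); delta([.6477,.0432,.136],144)
im,P=snap('wrist','w12.png'); im,P=snap('side','s12.png')
cv2.imwrite('pics/s12c.png',cv2.resize(im[100:240,180:330],None,fx=5,fy=5,interpolation=cv2.INTER_CUBIC))
Pt=viewer.camera_params('top')
c1,d1=ray(Pt,224.4,155); 
for uv in [(264,150),(266,146),(265,148)]:
    c2,d2=ray(P,*uv); A=np.stack([d1,-d2],1); x=np.linalg.lstsq(A,c2-c1,rcond=None)[0]; print(uv,c1+d1*x[0],c2+d2*x[1])
```

```text
t 30.6 p [0.5024 0.0347 0.2548] yaw_y 101.82 tilt 0.28 F [-0.1 -0.5 -0.7] open 0.999 q [-0.13 -0.12  1.97 -0.    1.29 -1.91]
delta mm [119.5 -21.2 143.4] turn -0.736
(264, 150) [0.66980853 0.10415982 0.05956988] [0.6611484  0.11033537 0.05796993]
(266, 146) [0.66465019 0.10207321 0.07943668] [0.66294436 0.1033177  0.07912447]
(265, 148) [0.66722166 0.1031134  0.06953293] [0.66207394 0.10682671 0.06858635]
```

View pics/s12c.png

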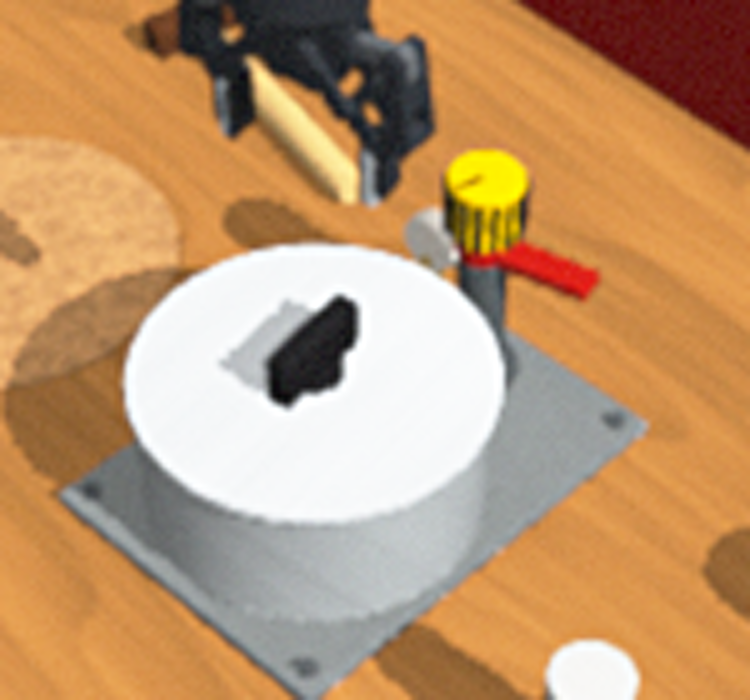

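View pics/w12.png

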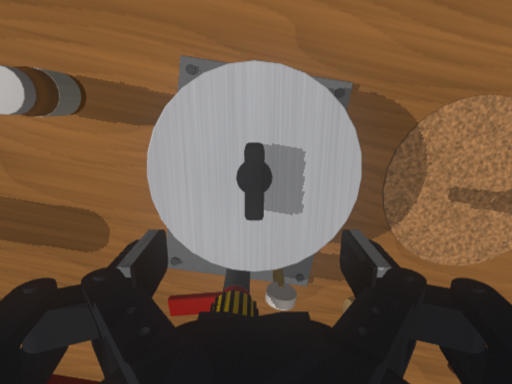

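jog_arm(
  moves=[
    [0, -3, 20, 0],
    [0, -6, 36, 0],
    [0, -6, 38, 0],
    [0, -5, 34, 0],
    [0, -1, 15, 0],
  ],
)

```text
time: 31.2
eef_pos: [0.6469, 0.0434, 0.2481]
eef_rot: [2.838, 1.568, 3.044]
contact_force: [-0.2, -0.6, -0.2]
opening: 0.998
```

jog_arm(
  moves=[
    [0, 0, 0, -0.147],
    [0, 0, 0, -0.147],
    [0, 0, 0, -0.147],
    [0, 0, 0, -0.147],
    [0, 0, 0, -0.147],
  ],
)

```text
time: 31.7
eef_pos: [0.6447, 0.0436, 0.2484]
eef_rot: [2.111, 1.567, 3.058]
contact_force: [-0.2, -0.1, -0.0]
opening: 1.005
```

Run:
```python
from seg import *
st(); delta([.6477,.0432,.136],144)
P=viewer.camera_params('side'); im=cv2.imread('pics/s12.png')
h=cv2.cvtColor(im,cv2.COLOR_BGR2HSV).astype(int)
print('side knob',onz(P,277.4,136,.172))
im,P=snap('wrist','w13.png'); print(proj(P,[.6477,.0432,.172]))
```

```text
t 31.7 p [0.6447 0.0436 0.2484] yaw_y 144.27 tilt 0.22 F [-0.2 -0.1 -0. ] open 1.005 q [-0.09  0.21  1.63 -0.    1.3  -2.61]
delta mm [112.4  -3.    1.7] turn 0.005
side knob [0.64717025 0.03939335 0.172     ]
[250.8945943  195.31531604]
```

View pics/w13.png

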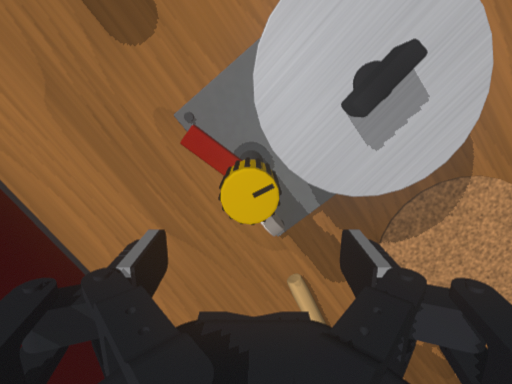

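jog_arm(
  moves=[
    [12, -3, 1, 0],
    [25, 0, 0, 0],
    [30, 0, 0, 0],
    [25, 0, 0, 0],
    [14, 0, 0, 0],
  ],
)

```text
time: 32.25
eef_pos: [0.6463, 0.0426, 0.1403]
eef_rot: [2.115, 1.564, 3.054]
contact_force: [-0.1, 0.4, 0.1]
opening: 1.002
```

jog_arm(
  moves=[
    [4, 0, 0, 0],
    [0, 0, 0, 0],
    [0, 0, 0, 0],
    [0, 0, 0, 0],
    [0, 0, 0, 0],
  ],
)

```text
time: 32.75
eef_pos: [0.6493, 0.0425, 0.1428]
eef_rot: [-1.041, 1.568, -0.1]
contact_force: [0.5, -0.0, 0.2]
opening: 1.0
```

Run:
```python
from seg import *
st(); delta([.6475,.0425,.136],144)
```

```text
t 32.75 p [0.6493 0.0425 0.1428] yaw_y 143.92 tilt 0.14 F [ 0.5 -0.   0.2] open 1.0 q [-0.09  0.31  1.71 -0.    1.11 -2.6 ]
delta mm [ 6.8  1.5 -1.1] turn -0.001
```

jog_arm(
  moves=[
    [4, 1, -1, 0],
    [2, 0, 0, 0],
    [0, 0, 0, 0],
    [0, 0, 0, 0],
    [0, 0, 0, 0],
  ],
)

```text
time: 33.25
eef_pos: [0.6472, 0.0423, 0.1353]
eef_rot: [-1.977, 1.571, -1.036]
contact_force: [0.0, 0.4, 0.5]
opening: 0.997
```

jog_arm(
  moves=[
    [0, 0, 0, 0],
    [0, 0, 0, 0],
    [0, 0, 0, 0],
    [0, 0, 0, 0],
    [0, 0, 0, 0],
  ],
  gripper=1,
  newtons=60,
)

```text
time: 33.75
eef_pos: [0.6474, 0.0422, 0.1357]
eef_rot: [-1.309, 1.57, -0.368]
contact_force: [-0.5, 0.5, 2.0]
opening: 0.549
```

Run:
```python
from seg import *
p,R,s=st(); print(s['moment'])
```

```text
t 33.75 p [0.6474 0.0422 0.1357] yaw_y 143.93 tilt 0.03 F [-0.5  0.5  2. ] open 0.549 q [-0.09  0.32  1.72 -0.    1.1  -2.6 ]
[-0.07295349  0.05935428 -0.03272854]
```

jog_arm(
  moves=[
    [0, 0, 0, 0.06],
    [0, 0, 0, 0.11],
    [0, 0, 0, 0.11],
    [0, 0, 0, 0.11],
    [0, 0, 0, 0.11],
  ],
)

```text
time: 34.25
eef_pos: [0.6468, 0.0429, 0.1358]
eef_rot: [1.981, 1.57, 2.418]
contact_force: [-2.0, 2.1, 3.8]
opening: 0.552
```

Run:
```python
from seg import *
p,R,s=st(); print(s['moment'])
im,P=snap('side','s14.png')
cv2.imwrite('pics/s14c.png',cv2.resize(im[80:220,180:330],None,fx=4,fy=4,interpolation=cv2.INTER_CUBIC))
```

```text
t 34.25 p [0.6468 0.0429 0.1358] yaw_y 115.04 tilt 0.07 F [-2.   2.1  3.8] open 0.552 q [-0.09  0.32  1.72  0.    1.11 -2.1 ]
[0.18361184 0.3334728  0.11834761]
```

View pics/s14c.png

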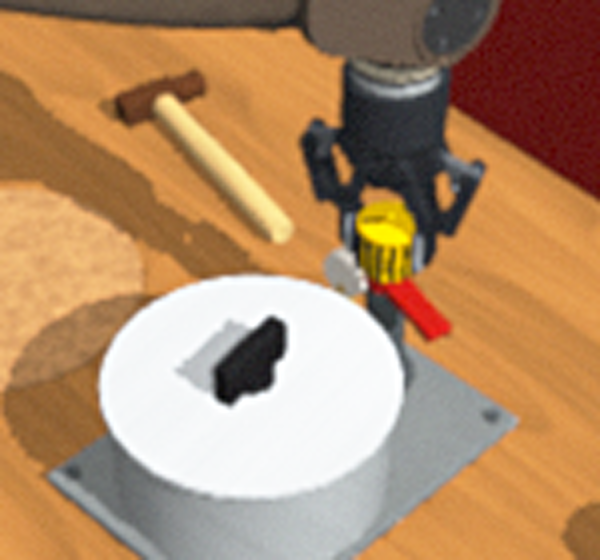

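jog_arm(
  moves=[
    [0, 0, 0, 0.12],
    [0, 0, 0, 0.12],
    [0, 0, 0, 0.12],
    [0, 0, 0, 0.12],
    [0, 0, 0, 0.12],
  ],
)

```text
time: 34.8
eef_pos: [0.6467, 0.0439, 0.1357]
eef_rot: [2.197, 1.568, 2.036]
contact_force: [-1.7, 4.2, 2.3]
opening: 0.542
```

Run:
```python
from seg import *
p,R,s=st(); print(s['moment'])
im,P=snap('side','s15.png')
cv2.imwrite('pics/s15c.png',cv2.resize(im[80:220,180:330],None,fx=4,fy=4,interpolation=cv2.INTER_CUBIC))
```

```text
t 34.8 p [0.6467 0.0439 0.1357] yaw_y 80.75 tilt 0.17 F [-1.7  4.2  2.3] open 0.542 q [-0.09  0.32  1.72  0.    1.11 -1.5 ]
[0.53618374 0.36756262 0.1091916 ]
```

View pics/s15c.png

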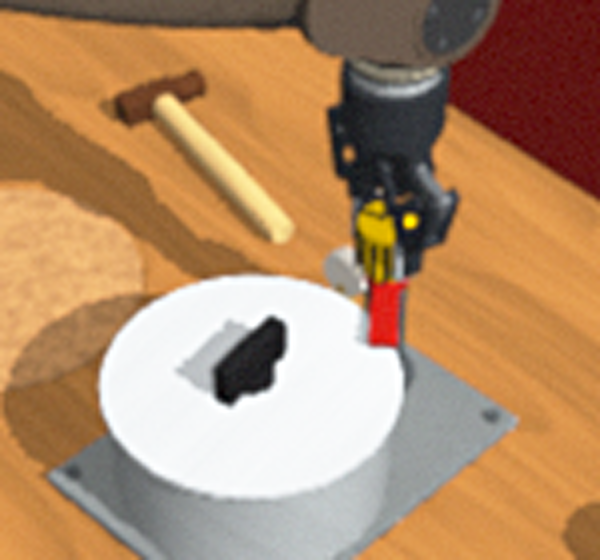

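jog_arm(
  moves=[
    [0, 0, 0, 0.12],
    [0, 0, 0, 0.12],
    [0, 0, 0, 0.12],
    [0, 0, 0, 0.12],
    [0, 0, 0, 0.1],
  ],
)

```text
time: 35.35
eef_pos: [0.6471, 0.0447, 0.1357]
eef_rot: [2.309, 1.567, 1.569]
contact_force: [-1.7, 6.8, 3.3]
opening: 0.547
```

Run:
```python
from seg import *
p,R,s=st(); print(s['moment'])
im,P=snap('side','s16.png')
cv2.imwrite('pics/s16c.png',cv2.resize(im[80:220,180:330],None,fx=4,fy=4,interpolation=cv2.INTER_CUBIC))
```

```text
t 35.35 p [0.6471 0.0447 0.1357] yaw_y 47.62 tilt 0.24 F [-1.7  6.8  3.3] open 0.547 q [-0.09  0.32  1.72  0.    1.1  -0.92]
[0.98336721 0.21612227 0.01169197]
```

View pics/s16c.png

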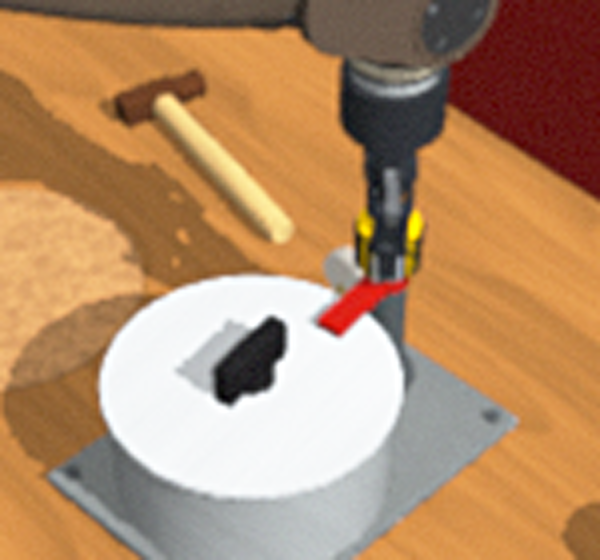

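jog_arm(
  moves=[
    [0, 0, 0, 0.12],
    [0, 0, 0, 0.12],
    [0, 0, 0, 0.12],
    [0, 0, 0, 0.12],
    [0, 0, 0, 0.12],
  ],
)

```text
time: 35.9
eef_pos: [0.6479, 0.0452, 0.1358]
eef_rot: [2.402, 1.565, 1.063]
contact_force: [2.5, 8.8, 1.7]
opening: 0.55
```

Run:
```python
from seg import *
p,R,s=st(); print(s['moment'])
im,P=snap('side','s17.png')
cv2.imwrite('pics/s17c.png',cv2.resize(im[80:220,180:330],None,fx=4,fy=4,interpolation=cv2.INTER_CUBIC))
```

```text
t 35.9 p [0.6479 0.0452 0.1358] yaw_y 13.29 tilt 0.32 F [2.5 8.8 1.7] open 0.55 q [-0.09  0.32  1.72  0.01  1.1  -0.32]
[ 1.24225435 -0.10587036  0.3194735 ]
```

View pics/s17c.png

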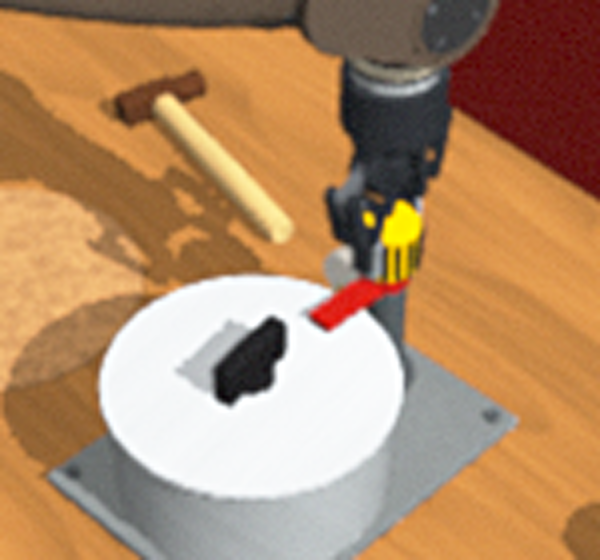

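jog_arm(
  moves=[
    [0, 0, 0, 0.12],
    [0, 0, 0, 0.12],
    [0, 0, 0, 0.12],
    [0, 0, 0, 0.12],
    [0, 0, 0, 0.12],
  ],
)

```text
time: 36.45
eef_pos: [0.6489, 0.0452, 0.1358]
eef_rot: [2.656, 1.563, 0.717]
contact_force: [5.7, 6.9, -1.1]
opening: 0.549
```

jog_arm(
  moves=[
    [0, 0, 0, 0.12],
    [0, 0, 0, 0.12],
    [0, 0, 0, 0.12],
    [0, 0, 0, 0.12],
    [0, 0, 0, 0],
  ],
)

```text
time: 36.95
eef_pos: [0.6496, 0.0448, 0.1358]
eef_rot: [2.957, 1.562, 0.539]
contact_force: [6.1, 7.7, -1.7]
opening: 0.546
```

Run:
```python
from seg import *
p,R,s=st(); print(s['moment'])
im,P=snap('side','s18.png')
cv2.imwrite('pics/s18c.png',cv2.resize(im[80:220,180:330],None,fx=4,fy=4,interpolation=cv2.INTER_CUBIC))
```

```text
t 36.95 p [0.6496 0.0448 0.1358] yaw_y -48.53 tilt 0.51 F [ 6.1  7.7 -1.7] open 0.546 q [-0.09  0.32  1.72  0.01  1.1   0.76]
[ 1.11463794 -0.88446217 -0.02501191]
```

View pics/s18c.png

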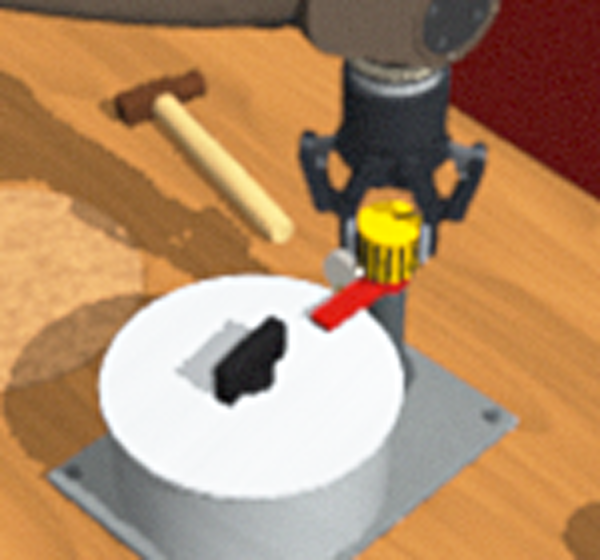

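jog_arm(
  moves=[
    [0, 0, 0, 0],
    [0, 0, 0, 0],
    [0, 0, 0, 0],
    [0, 0, 0, 0],
    [0, 0, 0, 0],
  ],
  gripper=0,
)

```text
time: 37.5
eef_pos: [0.6471, 0.042, 0.1353]
eef_rot: [0.236, 1.571, -2.183]
contact_force: [-0.8, -1.0, -0.0]
opening: 1.002
```

jog_arm(
  moves=[
    [-15, 0, 0, 0],
    [-30, 0, 0, 0],
    [-35, 0, 0, 0],
    [-20, 0, 0, 0],
    [0, 0, 0, 0],
  ],
)

```text
time: 38.0
eef_pos: [0.6496, 0.0421, 0.2417]
eef_rot: [2.322, 1.561, -0.097]
contact_force: [0.2, -0.0, 0.8]
opening: 1.0
```

Run:
```python
from seg import *
p,R,s=st(); print(s['moment'])
im,P=snap('wrist','w19.png')
P0=dict(P)
im,P=snap('side','s19.png')
```

```text
t 38.0 p [0.6496 0.0421 0.2417] yaw_y -48.57 tilt 0.58 F [ 0.2 -0.   0.8] open 1.0 q [-0.09  0.22  1.64 -0.    1.27  0.76]
[-0.0699286  -0.03091246  0.02069266]
```

View pics/w19.png

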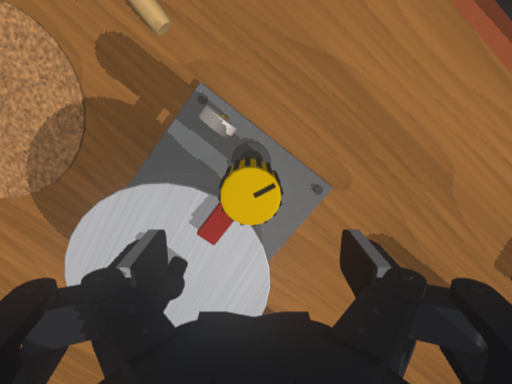

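View pics/s19.png

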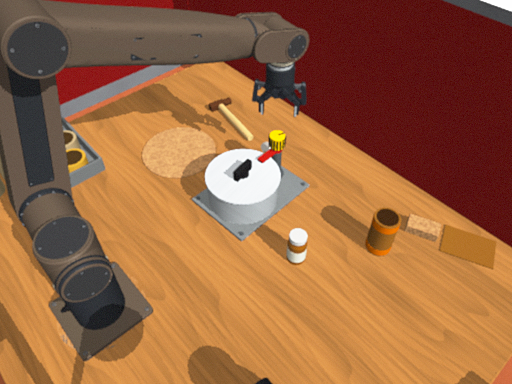

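jog_arm(
  moves=[
    [-20, -20, -10, 0],
    [-20, -40, -19, 0],
    [-10, -42, -20, 0],
    [0, -42, -20, 0],
    [0, -42, -20, 0],
  ],
)

```text
time: 38.6
eef_pos: [0.5895, 0.242, 0.2834]
eef_rot: [-0.486, 1.568, -2.905]
contact_force: [1.0, 0.1, 0.5]
opening: 0.996
```

jog_arm(
  moves=[
    [0, -42, -20, 0],
    [0, -42, -20, 0],
    [0, -35, -17, 0],
    [0, -20, -10, 0],
    [0, 0, 0, 0],
  ],
)

```text
time: 39.1
eef_pos: [0.5469, 0.3917, 0.2822]
eef_rot: [-0.399, 1.566, -2.813]
contact_force: [-0.3, -0.5, 0.2]
opening: 1.002
```

Run:
```python
from seg import *
st()
im,P=snap('top','t20.png'); h=cv2.cvtColor(im,cv2.COLOR_BGR2HSV).astype(int)
m=(h[...,1]<40)&(h[...,2]>140); e,_=ell(m,(205,165,90,90)); p=onz(P,*e[0],.111); print(e,p)
im0=cv2.imread('pics/top0.png'); h0=cv2.cvtColor(im0,cv2.COLOR_BGR2HSV).astype(int)
e0,_=ell((h0[...,1]<40)&(h0[...,2]>140),(205,165,90,90)); print(e0)
tip=[c for c in blobs(masks(im)['red'],25)]; print(tip, [onz(P,*c[1],.123) for c in tip])
cv2.imwrite('pics/t20c.png',cv2.resize(im[135:255,200:300],None,fx=5,fy=5,interpolation=cv2.INTER_CUBIC))
S,_=snap('side','s20.png'); cv2.imwrite('pics/s20c.png',cv2.resize(S[110:240,180:330],None,fx=4,fy=4,interpolation=cv2.INTER_CUBIC))
for nm,r0 in dict(oil=(330,207,24,24)).items(): print(nm,ell((h[...,1]<40)&(h[...,2]>150),r0)[0][0],ell((h0[...,1]<40)&(h0[...,2]>150),r0)[0][0])
```

```text
t 39.1 p [0.5469 0.3917 0.2822] yaw_y -48.34 tilt 0.27 F [-0.3 -0.5  0.2] open 1.002 q [0.47 0.25 1.53 0.   1.37 1.31]
((248.08229064941406, 208.54454040527344), (78.69107055664062, 79.15487670898438), 19.242290496826172) [0.50246283 0.0346444  0.111     ]
((248.09803771972656, 208.74368286132812), (78.66230773925781, 79.18527221679688), 9.837430000305176)
[(np.int32(126), array([245.22222222, 173.03174603]), array([241, 164,   9,  19], dtype=int32))] [array([0.60036772, 0.04015882, 0.123     ])]
oil (340.8313293457031, 217.31072998046875) (340.85235595703125, 217.3309783935547)
```

View pics/t20c.png

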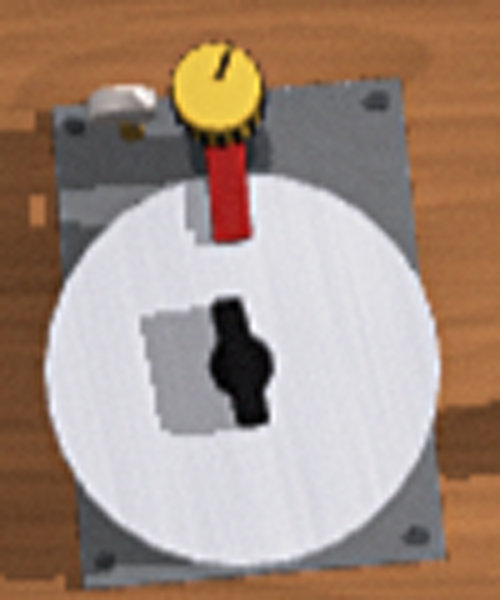

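View pics/t20.png

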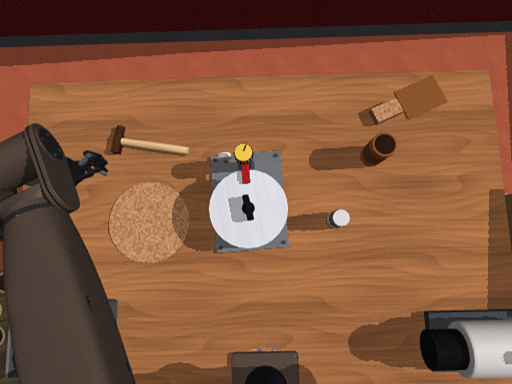

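View pics/s20c.png

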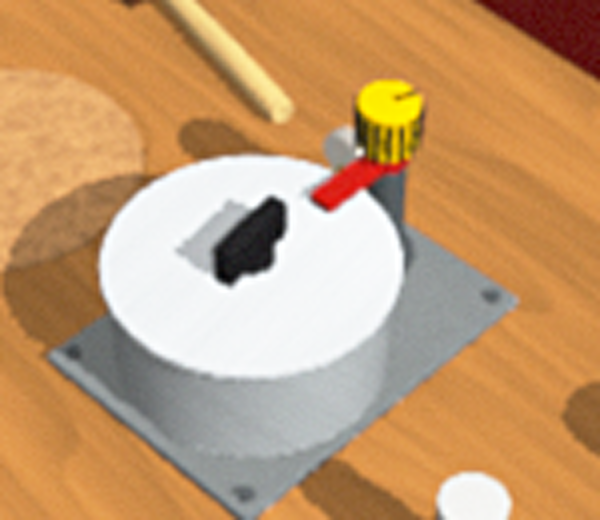

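Run:
```python
from h import *
st(); print(r.finish_job())
```

```text
t 39.2 p [0.5484 0.389  0.283 ] yaw_y -48.53 tilt 0.22 F [ 0.4 -0.4 -0.3] open 1.0 q [ 0.47  0.25  1.53 -0.    1.37  1.31]
the job is handed in; nothing more can be done
None
```

The whole job is done and handed in at 39.2 s of robot time, and my last checks found nothing wrong.

I laid the cover flat on the cork pad and stood both blanks on the pot floor; only two were present. One blank was shifted about 25 mm inside the pot while the arm was elsewhere, and it stayed well within the limit. I then reseated the cover and turned the knob about 3.36 rad clockwise in a single grip, so no regrip was needed.

**Last checks:**
- **Cover:** the top view puts its centre within about 0.5 mm of where it sat at the start, and the side view shows it level.
- **Clamp bar:** it points at 183.6°, against 183.4° for the direction to the pot axis, so it is at its stop.
- **Ratchet:** about 1.4 rad of slip or more, roughly eight clicks. I inferred this from the turn angle. The knob's mark kept its place relative to the gripper, so the pads did not slip, and the wrist torque reached about 0.32 N m as the clutch gave.
- **Bystanders:** the oil jar's image position is unchanged. The tumbler and mallet look unmoved in the top view, but I did not measure them.
- **Robot:** the gripper is open and clear, with no contact force.

**Disagreements:**
- A fit of the pot's rim from one top view went wrong and was dropped. A cruder reading of the rim edges agreed with the cover's starting position.
- The side view put the knob about 4 mm off in y. I used the top and wrist views instead, which agreed to within 2 mm.

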